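# Stamp the gingerbread wall panels

## Robot

A 6-joint arm with a two-finger parallel gripper is mounted at the origin on the work surface. World frame = base frame: x ahead of the robot, y to its left, z up, the work surface at z = 0. Lengths are in m, angles in degrees, forces in N, time in s.
With the tool pointing down it reaches from about 0.35 to 1 m from the base axis. Payload 7.1 kg.
Tool frame: the origin (TCP) lies midway between the tips of the shut fingers; the grasp point (between the pads) lies 19 mm behind it (manip.grasp_offset is the distance from the TCP to the grasp point, in m); z points along the fingers, y is the line along which they close (so a half turn about z gives the same grasp; the last joint's range is limited). The gripper opens to 85 mm and grips with 20 to 120 N. Pads are 22 mm wide; open, the fingers measure 114 mm over their backs; the gripper's body (76 mm by 85 mm) begins 54 mm behind the grasp point. The pads swing forward as they close: fully open they stand 13 mm farther back than shut.
Start: joints at [67.437, 24.242, 93.386, -0, 62.372, -1.089], TCP at [0.229, 0.582, 0.2] pointing down, gripper open.
Joint ranges: [-172.04, 172.04], [-51.8, 120.97], [4.93, 147.93], [-75.15, 255.16], [6.16, 154.13], [-145.62, 145.62]. Speed limits (degrees/s): [136.94, 136.94, 172.46, 180, 180, 180].

## Interface

Orientations are given as a 3x3 rotation matrix whose columns are the frame's x, y, z axes.
In Python, from plant import manip, viewer gives the robot as it stands.
- The arm moves only by the tool servo_tool, never from a script. Its argument "increments" is a list that holds one entry, the list of rows, each a list of 5 numbers: the opening, from 0 (shut) to 1 (fully open), then the shift along the tool's x, y, z in m, then the turn about the tool's z in degrees. A call has 1 to 10 rows; each row is the pose to reach, as a shift and turn from the pose commanded when the call began, along the tool's axes at that moment; what a row does not reach only later rows make up. A row lasts 1/12 s, in which the tool goes at most 41.7 mm and 7.16 degrees, less where a joint would pass 70% of its speed; a pose out of reach is approached as far as the arm can. A call with a gripper value outside its range is refused whole. The fingers move at their own pace and stop on an object; "newtons" is the grip in N (left out, the last holds). Time passes only in rows, so rows that repeat a pose let the fingers close. It gives the time, the measured TCP pose, the force, the opening and the grip force at its end, in the units of the state.
- manip.get_state(): the state, without advancing time (a new reading comes with each control period).
- viewer.camera(name): name is "scene" or "top" or "wrist"; returns a dict with "img" (384x512x3 uint8, blue, green, red), "range_z" (384x512 float32, m along the optical axis (not along the pixel's ray), 0 where there is no reading), "K" (3x3 intrinsics, pixels), "k1" (the pictures are not rectified: a ray, as slopes to the right and down, at radius r is drawn at 1 + k1 r^2 times it, then the intrinsics apply), "T" (4x4, takes a point from camera to world coordinates); the wrist camera has in their place "hand_eye" (4x4, takes a point from camera to tool coordinates, whose origin is the TCP and whose axes are the flange's). Camera axes: x right, y up, looking along -z (the intrinsics and any distortion apply to the point x, -y, -z); pixel columns grow to the right and rows downward; lengths in m; the calibration is good to about 2 mm. A picture is of the moment at which its call begins: read the wrist's pose just before it.
- manip.job_done(): hands the job in; it is judged then, once.
The state is a dict: "time": time; "q": joint angles; "qd": joint speeds; "effort": joint torques, N m; "tool_pos": TCP position; "orientation": TCP orientation; "ft_force": force on the tool from outside, world axes, zero at the start; "ft_torque": the same for the moment, N m; "opening": finger opening in m; "grip_force": force on a finger pad.
Only numpy, scipy, OpenCV 4.12 (cv2) and the standard library are available. Lean on these libraries where they do the work, as an engineer would, in place of code of your own. Each camera call takes 0.05 s, during which the arm holds its last target. There are 200 camera calls.

## Task

Take the cookie cutter off the bed of the stamping press and stand it on the baking sheet; then move all the gingerbread panels from the sheet onto the bed, lying flat side by side and not overhanging it, and when they are all there push the press's pedal fully down to its stop, hold it there for a second and let it come all the way back up. Then lay all the stamped panels flat on the wooden board. The panels are brittle: grip them as lightly as you can (a grip of 40 N or more breaks them), set them down rather than drop or press them, and leave the mug, the jar and the phone where they are.

Things in the scene. Friction and masses are not known exactly. Their poses are not given: they have to be found in the camera images.
- panel1_c (a point): centre (half-way up) of a brown gingerbread wall panel, a slab 56 (its x) x 40 (its y) x 16 mm (its z, thickness), about 45 g; lies flat on the baking sheet at the start; two or three are present
- panel1: the same panel; origin at the centre of its underside
- panel2_c (a point): centre (half-way up) of a brown gingerbread wall panel, a slab 56 (its x) x 40 (its y) x 16 mm (its z, thickness), about 45 g; lies flat on the baking sheet at the start; two or three are present
- panel2: the same panel; origin at the centre of its underside
- panel3_c (a point): centre (half-way up) of a brown gingerbread wall panel, a slab 56 (its x) x 40 (its y) x 16 mm (its z, thickness), about 45 g; lies flat on the baking sheet at the start; two or three are present
- panel3: the same panel; origin at the centre of its underside
- cutter_c (a point): centre (half-way up) of the round steel cookie cutter, an upright open ring of 56 mm outer diameter, 40 mm tall, 2.5 mm wall; it stands on the press's bed at the start
- cutter: the same cutter; origin at the centre of its underside
- press: the stamping press, fixed; origin on the table under the bed's centre, axes as bed. On the bed's +y side (115 mm from its centre) is the hinge of a 270 x 170 mm plate (platen) that stands open, leaning outward, to about 215 mm above the table. Pushing the pedal swings it flat down over the bed, 3 mm above panels lying flat (soft stamps just touch them); anything taller blocks it
- bed (a point): centre of the top of the press's flat steel bed, 250 mm along its x by 120 mm along its y, 30 mm above the table, no rim. The open platen stands beyond its +y side, the pedal beyond its -y side; the other two sides are clear
- pedal (a joint): angle of the sprung pedal: 0 fully up, 0.35 rad at its stop (level). Hinge along the bed's x, 76 mm from the bed's centre on the -y side, 26 mm above the table; the pedal, 70 mm wide (x), 100 mm long, slopes up away from the bed by 0.35 rad when up. At the pad it takes about 4 N to start and 9 N at the stop, 4 N more at 30 mm/s; let go, it comes back up by itself within 1 s
- pedal_pad (a point): centre of the rubber pad on the pedal's upper face, 78 mm from the hinge, moves with the pedal: it goes down by about 27 mm to the stop and, in the horizontal, 7 mm away from the bed
- sheet: the baking sheet, fixed; origin under its centre on the table, same axes as sheet_floor
- sheet_floor (a point): centre of the upper face of the aluminium baking sheet, 340 mm along its x by 240 mm along its y, floor 4 mm above the table, rim rising 8 mm above the floor; the panels lie in its +y half, the -y half (towards the press) is free
- board: the wooden board, fixed; origin under its centre on the table, same axes as board_top
- board_top (a point): centre of the flat top of the wooden board, 290 mm along its x by 160 mm along its y, top 16 mm above the table, no rim
- mug_c (a point): centre of a white mug, 80 mm across, 95 mm tall: leave alone
- jar_c (a point): centre of a glass jar, 70 mm across, 110 mm tall: leave alone
- phone_c (a point): centre of a phone, 75 x 150 x 9 mm, lying on the table: leave alone
There are look-alikes about, which are no part of the job. What is shaped like the panel1 but green is not meant. Of the things shaped like the cutter, the bare steel one is meant.

How it is judged:
By the outcome, as a careful person would: the job done as asked, in the order asked, and still so for the second after the job is handed in, with the robot touching nothing.
Of panel1, panel2, panel3 only 2 to 3 are there at a start; the rules pass over those that are not, and their reading is None.
At some moment in a run one of panel1, panel2, panel3 may be knocked a few centimetres aside while the robot is not near it.
It also fails if it takes over 210 s, if anything falls off the work surface, if the arm or the gripper's body presses on something with over 40 N, if the wrist force passes 120 N, or if a joint passes its speed limit or range.

## Working session

There is one attempt and no reset: what is moved stays moved. The work goes in short steps, Python scripts to look and compute and a tool call to move; the robot and the scene stay as the last step left them, time stands still between calls to the robot, and variables do not carry over. Pictures are saved under pics/ and viewed, at most 14 in all, crops included, and the job is handed in when it is done.

Besides the shell and the picture viewer there is one more tool, called as name(argument=value, ...), one argument or row to a line, values as JSON. servo_tool: Moves the arm, as the interface text tells. Its arguments: {"type":"object","properties":{"increments":{"type":"array","items":{"type":"array","items":{"type":"array","items":{"type":"number"}}}},"newtons":{"type":"number"}},"required":["increments"]}

```bash
ls; mkdir -p pics; cat > h.py <<'E'
import numpy as np, cv2
from plant import manip, viewer
def cam(name):
    s=manip.get_state(); c=viewer.camera(name)
    if name=="wrist":
        T=np.eye(4);T[:3,:3]=np.array(s["orientation"]);T[:3,3]=s["tool_pos"];c["T"]=T@np.array(c["hand_eye"])
    c["T"]=np.array(c["T"]);c["K"]=np.array(c["K"]);return c
def rays(c,uv):
    uv=np.asarray(uv,float).reshape(-1,1,2);k=np.array([c["k1"],0,0,0,0.])
    n=cv2.undistortPoints(uv,c["K"],k).reshape(-1,2)
    return np.c_[n[:,0],-n[:,1],-np.ones(len(n))]
def onplane(c,uv,z):
    d=rays(c,uv)@c["T"][:3,:3].T;o=c["T"][:3,3]
    return o+d*((z-o[2])/d[:,2])[:,None]
def cloud(c):
    v,u=np.mgrid[:384,:512];d=rays(c,np.c_[u.ravel(),v.ravel()])
    p=(d*c["range_z"].reshape(-1,1))@c["T"][:3,:3].T+c["T"][:3,3]
    p[c["range_z"].ravel()==0]=np.nan
    return p.reshape(384,512,3)
E
python3 - <<'E'
from h import *
for n in("scene","top"):
    c=cam(n);cv2.imwrite(f"pics/{n}0.png",c["img"]);np.savez(f"{n}0.npz",**c)
    print(n,c["T"][:3,3],c["K"][0,0],c["k1"])
s=manip.get_state();print(s["tool_pos"],np.round(s["orientation"],3),s["opening"],s["time"])
E
```

```text
pics
scene [ 0.91496871 -0.51541901  1.00455455] 412.07190462662106 0.03935359914906256
top [0.34168733 0.01021782 1.22458826] 390.6393613373106 0.033756741624525556
[0.22857766 0.58113662 0.19912726] [[-0.931  0.366 -0.001]
 [ 0.366  0.931 -0.001]
 [ 0.    -0.001 -1.   ]] 0.0853877218585354 0.1
```

View pics/top0.png

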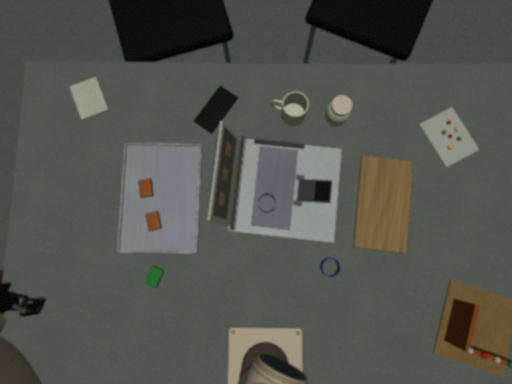

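View pics/scene0.png

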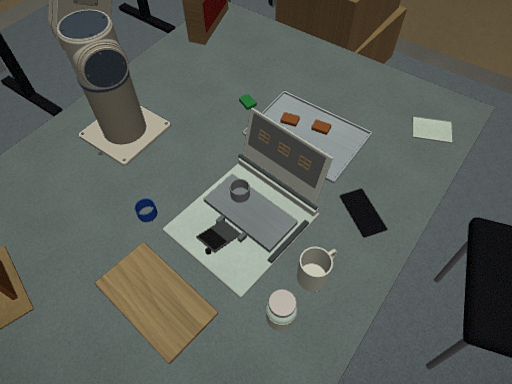

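The top view shows two brown panels at (146,188) and (153,221) on the sheet. A green look-alike slab is at (154,277), off the sheet. The bare steel ring is on the bed at (267,203) and a blue ring at (330,267) on the table. The brown panels and the grey ring on the bed fit the description. Next I'll measure them and confirm with an enlarged crop.

```bash
python3 - <<'E'
from h import *
c=dict(np.load("top0.npz"));c["k1"]=float(c["k1"]);P=cloud(c);img=c["img"];hsv=cv2.cvtColor(img,cv2.COLOR_BGR2HSV)
def blobs(m,z,name,amin=20):
    cs,_=cv2.findContours(m.astype(np.uint8),cv2.RETR_EXTERNAL,cv2.CHAIN_APPROX_NONE)
    for k in cs:
        if cv2.contourArea(k)<amin: continue
        w=onplane(c,k.reshape(-1,2),z)[:,:2].astype(np.float32)
        r=cv2.minAreaRect(w*1000);u=k.reshape(-1,2).mean(0)
        mm=np.zeros(m.shape,np.uint8);cv2.drawContours(mm,[k],-1,1,-1)
        print(name,u.round(),"c",np.round(r[0],1),"size",np.round(r[1],1),"ang",round(r[2],1),"z",np.nanmedian(P[mm>0][:,2]).round(4))
H,S,V=hsv[...,0],hsv[...,1],hsv[...,2]
u=np.arange(512)[None,:];v=np.arange(384)[:,None]
print(hsv[188,146],hsv[221,153],hsv[200,380],hsv[180,275],hsv[160,160],hsv[190,320])
blobs((H<15)&(S>120)&(V>70)&(u<205),.02,"panel")
blobs((H<25)&(S>60)&(V>60)&(u>345)&(u<420)&(v<260)&(v>140),.016,"board",500)
Z=P[...,2]
blobs((abs(Z-.03)<.006)&(u>235)&(u<310)&(v<250)&(v>130),.03,"bed",500)
blobs((Z>.055)&(u>250)&(u<290)&(v>180)&(v<220),.07,"cutter",5)
blobs((V<60)&(u>295)&(u<335)&(v>170)&(v<210),.05,"pedalpad",20)
blobs((V>110)&(S<60)&(u<208)&(u>110)&(v<260)&(v>135),.008,"sheet",500)
big=cv2.resize(img[120:270,100:360],None,fx=3,fy=3,interpolation=cv2.INTER_CUBIC);cv2.imwrite("pics/crop1.png",big)
for p in [(267,203),(275,165),(320,190),(312,190),(160,160),(330,190)]: print(p,P[p[1],p[0]].round(3))
E
```

```text
[ 13 176 123] [ 13 182 122] [ 17 118 123] [111  24 106] [103  14 128] [30 48 16]
panel [153. 221.] c [421.5 348.6] size [51.2 36.5] ang 14.3 z 0.0213
panel [145. 188.] c [523.8 377.7] size [51.8 36.4] ang 8.2 z 0.0215
board [383. 204.] c [ 482.6 -361.3] size [161.9 291.2] ang 83.7 z 0.0169
bed [274. 187.] c [529.1 -23.2] size [119.8 250.3] ang 84.2 z 0.0312
cutter [267. 202.] c [476.2  -0. ] size [53.9 50.6] ang 0.5 z 0.0699
pedalpad [314. 190.] c [ 514.8 -145.4] size [93.6 62.1] ang 88.3 z 0.0507
sheet [161. 194.] c [497.7 331.3] size [237.  347.5] ang 89.5 z 0.0057
(267, 203) [ 0.477 -0.002  0.033]
(275, 165) [ 0.596 -0.026  0.037]
(320, 190) [ 0.515 -0.161  0.06 ]
(312, 190) [ 0.517 -0.139  0.045]
(160, 160) [0.614 0.339 0.009]
(330, 190) [ 0.515 -0.19   0.064]
```

View pics/crop1.png

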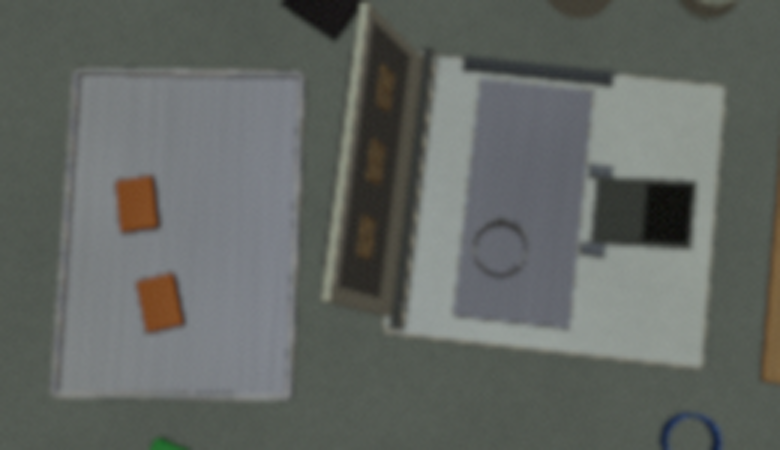

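The crop confirms two brown slabs on the sheet and the bare grey ring on the bed at crop (500,247); the blue ring is off the press. Bed, board and cutter sizes and heights match the description. I'll start by lifting clear of the platen and moving towards the cutter.

servo_tool(
  increments=[
    [[1,-0.02,-0.02,-0.02,-2],[1,-0.045,-0.045,-0.04,-4],[1,-0.07,-0.07,-0.06,-6],[1,-0.095,-0.095,-0.08,-8],[1,-0.12,-0.12,-0.1,-10],[1,-0.145,-0.145,-0.1,-12],[1,-0.17,-0.17,-0.1,-14],[1,-0.195,-0.2,-0.1,-15.7],[1,-0.22,-0.226,-0.1,-15.7],[1,-0.22,-0.226,-0.1,-15.7]],
  ],
)

```text
time: 0.93
tool_pos: [0.3517, 0.2859, 0.2996]
orientation: [[-0.995, 0.104, 0.0], [0.104, 0.995, -0.002], [-0.0, -0.002, -1.0]]
ft_force: [0.1, 1.4, -0.7]
opening: 0.0856
grip_force: 0.0
```

```bash
cat > go.py <<'E'
# usage: go.py x y z closing-axis-angle(deg, world)  (mm) -> tool shifts from measured pose
import sys;from h import *
s=manip.get_state();R=np.array(s["orientation"]);p=np.array(s["tool_pos"])*1000
a=np.degrees(np.arctan2(R[1,1],R[0,1]));x,y,z,t=map(float,sys.argv[1:5])
d=(np.array([x,y,z])-p);t=(t-a+90)%180-90
print("t",s["time"],"p",p.round(1),"ang",round(a,2),"q",np.round(s["q"],0),"op",round(s["opening"],4),"grip",s["grip_force"],"F",np.round(s["ft_force"],1))
print("shift mm",(R.T@d).round(1),"turn",round(-t,1))
E
python3 go.py 476 0 300 84.2
```

```text
t 0.9333 p [351.7 285.9 299.6] ang 84.01 q [ 38.   3. 108.  -0.  70. -46.] op 0.0856 grip 0.0 F [ 0.1  1.4 -0.7]
shift mm [-1.534e+02 -2.714e+02  2.000e-01] turn -0.2
```

servo_tool(
  increments=[
    [[1,-0.015,-0.03,0,0],[1,-0.035,-0.06,0,0],[1,-0.055,-0.095,0,0],[1,-0.073,-0.13,0,0],[1,-0.092,-0.165,0,0],[1,-0.111,-0.2,0,0],[1,-0.13,-0.235,0,0],[1,-0.145,-0.26,0,0],[1,-0.153,-0.271,0,0],[1,-0.153,-0.271,0,0]],
  ],
)

```text
time: 1.77
tool_pos: [0.4768, 0.004, 0.2995]
orientation: [[-0.995, 0.104, -0.0], [0.104, 0.995, -0.0], [0.0, -0.0, -1.0]]
ft_force: [-0.0, -0.5, -0.1]
opening: 0.0855
grip_force: 0.0
```

```bash
python3 go.py 476 0 100 84.2; python3 - <<'E'
from h import *
c=cam("wrist");cv2.imwrite("pics/w1.png",c["img"]);P=cloud(c);np.savez("w1.npz",**c)
m=(P[...,2]>.06)&(P[...,2]<.08)&(P[...,1]<.06)
q=P[m][:,:2];print(len(q),q.min(0),q.max(0),cv2.minEnclosingCircle((q*1000).astype(np.float32)))
E
```

```text
t 1.7667 p [476.8   4.  299.5] ang 84.04 q [ -1.   5. 105.  -0.  70. -85.] op 0.0855 grip 0.0 F [-0.  -0.5 -0.1]
shift mm [  0.3  -4.  199.5] turn -0.2
1051 [ 0.44894849 -0.19733161] [0.75932072 0.02549901] ((595.2284545898438, -73.05375671386719), 166.32142639160156)
```

View pics/w1.png

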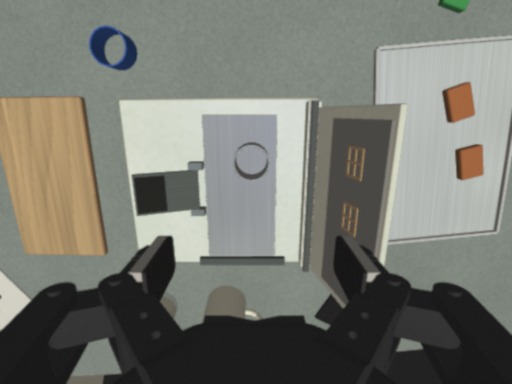

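The wrist view shows the ring on the bed at (252,160), the two panels on the sheet at (459,102) and (470,162), and the blue ring far off. The depth image puts the ring's centre at about (0.477, -0.002). I'll go down around it.

servo_tool(
  increments=[
    [[1,0,-0.003,0.03,0],[1,0,-0.005,0.065,0],[1,0,-0.005,0.1,0],[1,0,-0.005,0.135,0],[1,0,-0.005,0.165,0],[1,0,-0.005,0.195,0],[1,0,-0.005,0.22,0],[1,0,-0.005,0.24,0],[1,0,-0.005,0.253,0],[1,0,-0.005,0.262,0]],
  ],
)

```text
time: 2.65
tool_pos: [0.4737, 0.0025, 0.0363]
orientation: [[-0.995, 0.099, -0.003], [0.099, 0.995, 0.0], [0.003, 0.0, -1.0]]
ft_force: [0.1, 1.2, -0.7]
opening: 0.0855
grip_force: 0.0
```

servo_tool(
  increments=[
    [[1,0,0,0,0],[0.8,0,0,0,0],[0.6,0,0,0,0],[0.5,0,0,0,0],[0.5,0,0,0,0],[0.4,0,0,0,0],[0.4,0,0,0,0],[0.4,0,0,0,0],[0.4,0,0,0,0],[0.4,0,0,0,0]],
  ],
  newtons=30,
)

```text
time: 3.48
tool_pos: [0.4752, 0.0007, 0.0379]
orientation: [[-0.995, 0.101, 0.0], [0.101, 0.995, -0.0], [-0.0, -0.0, -1.0]]
ft_force: [0.3, -0.7, 0.3]
opening: 0.0347
grip_force: 0.0
```

```bash
python3 - <<'E'
from h import *
a=cam("scene")["img"][130:290,150:340];b=cam("wrist")["img"]
cv2.imwrite("pics/s2.png",np.hstack([cv2.resize(a,(400,337)),cv2.resize(b,(400,337))]))
E
```

```text
(no output)
```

View pics/s2.png

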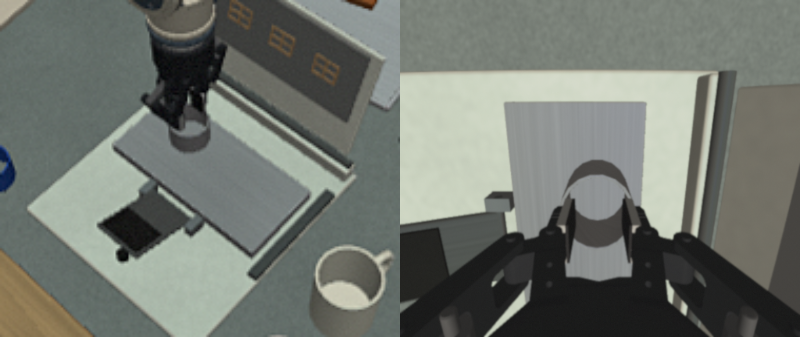

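The left half shows the ring still upright on the bed. The right half shows the fingers closed on its rim at (600,230), with the ring's centre off towards the base. It wasn't gripped across its diameter, so I'll open, rise and measure again.

servo_tool(
  increments=[
    [[0.6,0,0,0,0],[0.8,0,0,0,0],[1,0,0,0,0],[1,0,0,0,0],[1,0,0,-0.02,0],[1,0,0,-0.04,0],[1,0,0,-0.06,0],[1,0,0,-0.08,0],[1,0,0,-0.08,0],[1,0,0,-0.08,0]],
  ],
)

```text
time: 4.42
tool_pos: [0.476, 0.0007, 0.1187]
orientation: [[-0.995, 0.101, 0.003], [0.101, 0.995, -0.0], [-0.003, 0.0, -1.0]]
ft_force: [-0.0, -0.6, -0.4]
opening: 0.0855
grip_force: 0.0
```

```bash
python3 - <<'E'
from h import *
for n in("wrist","top"):
    c=cam(n);P=cloud(c);Z=P[...,2]
    m=(Z>.045)&(Z<.08)&(P[...,1]<.06)&(P[...,1]>-.07)&(P[...,0]>.38)&(P[...,0]<.54)
    if n=="wrist": m&=np.arange(384)[:,None]<230
    q=P[m];print(n,len(q),q.min(0).round(4),q.max(0).round(4))
    for lo in(.045,.055,.063,.068):
        k=q[(q[:,2]>lo)]
        if len(k)>3: A=np.c_[2*k[:,:2],np.ones(len(k))];s=np.linalg.lstsq(A,(k[:,:2]**2).sum(1),rcond=None)[0];print(lo,len(k),s[:2].round(4),"r",np.sqrt(s[2]+s[0]**2+s[1]**2).round(4))
    cv2.imwrite(f"pics/r_{n}.png",c["img"])
c=cam("scene")
E
python3 go.py 476 0 100 84.2
```

```text
wrist 1422 [ 0.4488 -0.0288  0.0451] [0.5047 0.0261 0.0715]
0.045 1422 [ 0.4758 -0.0011] r 0.0263
0.055 1077 [ 0.476  -0.0011] r 0.0263
0.063 785 [ 0.4762 -0.0011] r 0.0263
0.068 564 [ 0.4765 -0.0011] r 0.0264
t 4.5167 p [474.7   0.8 117.2] ang 84.23 q [ -1.  19. 116.  -0.  46. -86.] op 0.0853 grip 0.0 F [-0.1 -0.1 -0.4]
shift mm [-1.4 -0.6 17.2] turn 0.0Traceback (most recent call last):
  File "<stdin>", line 6, in <module>
    return umr_minimum(a, axis, None, out, keepdims, initial, where)
ValueError: zero-size array to reduction operation minimum which has no identity
```

View pics/r_wrist.png

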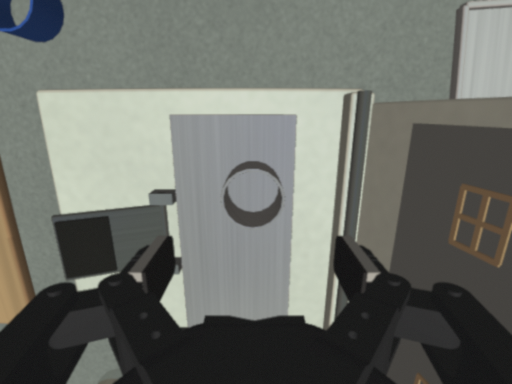

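```bash
python3 - <<'E'
from h import *
c=cam("wrist");H=np.array(c["hand_eye"]);print(H.round(3))
def proj(p):
    q=np.linalg.inv(H)@np.r_[p,1];a=np.array([[q[0],-q[1],-q[2]]])
    return cv2.projectPoints(a,np.zeros(3),np.zeros(3),c["K"],np.array([c["k1"],0,0,0,0.]))[0].ravel().round(0)
for z in(0,-.007,-.013,-.019,-.032): print(z,proj([0,0,z]),proj([0,.0427,z]),proj([0,.017,z]))
P=cloud(c);R=np.array(manip.get_state()["orientation"]);t=np.array(manip.get_state()["tool_pos"])
for uv in[(160,243),(170,262),(150,270),(345,243),(350,265),(365,280)]:
    print(uv,(R.T@(P[uv[1],uv[0]]-t)*1000).round(1))
E
```

```text
[[ 0.     0.961  0.278  0.071]
 [ 1.    -0.001  0.001  0.   ]
 [ 0.001  0.278 -0.961 -0.174]
 [ 0.     0.     0.     1.   ]]
0 [254. 220.] [316. 220.] [278. 220.]
-0.007 [254. 224.] [318. 224.] [279. 224.]
-0.013 [254. 228.] [320. 228.] [280. 228.]
-0.019 [254. 232.] [322. 232.] [281. 232.]
-0.032 [254. 241.] [328. 241.] [283. 241.]
(160, 243) [ 11.5 -44.7 -57.8]
(170, 262) [ -1.7 -42.6 -52.9]
(150, 270) [  8.5 -43.  -76.3]
(345, 243) [ 11.2  43.8 -57. ]
(350, 265) [  6.4  42.7 -68.8]
(365, 280) [nan nan nan]
```

servo_tool(
  increments=[
    [[0.47,0,0,0,0],[0.47,0,0,0,0],[0.47,0,0,0,0],[0.47,0,0,0,0],[0.47,0,0,0,0],[0.47,0,0,0,0],[0.47,0,0,0,0],[0.47,0,0,0,0]],
  ],
)

```text
time: 5.23
tool_pos: [0.4752, 0.0007, 0.1178]
orientation: [[-0.995, 0.101, 0.0], [0.101, 0.995, -0.0], [-0.0, -0.0, -1.0]]
ft_force: [-0.2, 0.1, -0.9]
opening: 0.0403
grip_force: 0.0
```

```bash
python3 - <<'E'
from h import *
print(manip.grasp_offset)
c=cam("wrist");s=manip.get_state();R=np.array(s["orientation"]);t=np.array(s["tool_pos"]);P=cloud(c)
Q=(P-t)@R*1000
m=(Q[...,2]<-1)&(Q[...,2]>-80)&(abs(Q[...,0])<25)&(abs(Q[...,1])<60)
for lo in range(-80,0,5):
    k=m&(Q[...,2]>=lo)&(Q[...,2]<lo+5)
    if k.sum()>2: print(lo,k.sum(),"x",Q[k][:,0].min().round(),Q[k][:,0].max().round(),"y",np.unique(Q[k][:,1].round(-1)))
print(s["opening"],t)
cv2.imwrite("pics/w3.png",cv2.resize(c["img"][150:330,100:420],None,fx=2.4,fy=2.4))
E
```

```text
0.0187
-80 701 x 4.0 15.0 y [-50. -40. -30. -20.  20.  30.  40.  50.]
-75 559 x -10.0 13.0 y [-40. -30. -20.  20.  30.  40.]
-70 428 x -11.0 12.0 y [-30. -20.  20.  30.]
-65 395 x -11.0 12.0 y [-30. -20.  20.  30.]
-60 392 x -11.0 12.0 y [-30. -20.  20.  30.]
-55 343 x -10.0 12.0 y [-30. -20.  20.  30.]
-50 322 x -11.0 12.0 y [-30. -20.  20.  30.]
-45 270 x -10.0 12.0 y [-30. -20.  20.  30.]
-40 146 x -11.0 12.0 y [-30. -20.  20.  30.]
-35 26 x -2.0 8.0 y [-20.  20.]
0.040363960659985806 [0.47525113 0.00075987 0.11786126]
```

View pics/w3.png

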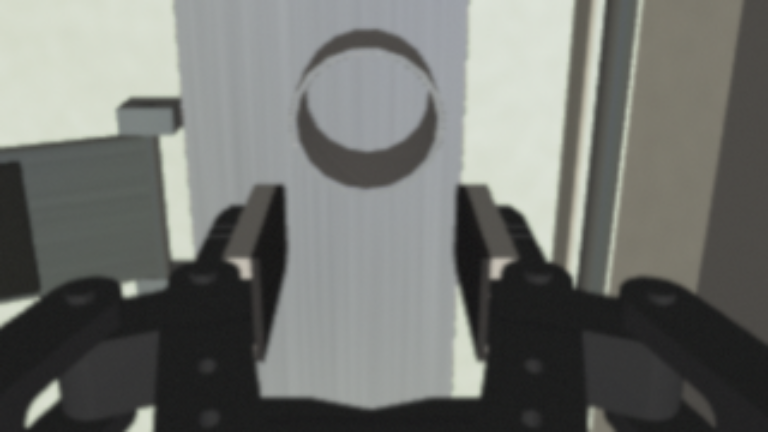

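At 40 mm opening the fingertips stand about 37 mm behind the reported TCP, measured by the wrist depth image. So the fingers closed above the ring, which fits the miss. The ring hasn't moved, so I'll go lower.

servo_tool(
  increments=[
    [[1,-0.001,-0.002,0,0],[1,-0.001,-0.002,0,0],[1,-0.001,-0.002,0.01,0],[1,-0.001,-0.002,0.03,0],[1,-0.001,-0.002,0.05,0],[1,-0.001,-0.002,0.07,0],[1,-0.001,-0.002,0.085,0],[1,-0.001,-0.002,0.1,0],[1,-0.001,-0.002,0.11,0],[1,-0.001,-0.002,0.116,0]],
  ],
)

```text
time: 6.12
tool_pos: [0.4751, -0.0013, 0.0002]
orientation: [[-0.995, 0.101, -0.002], [0.101, 0.995, 0.0], [0.002, -0.0, -1.0]]
ft_force: [-0.4, 1.0, -0.0]
opening: 0.0854
grip_force: 0.0
```

servo_tool(
  increments=[
    [[1,0,0,0,0],[0.8,0,0,0,0],[0.6,0,0,0,0],[0.5,0,0,0,0],[0.5,0,0,0,0],[0.4,0,0,0,0],[0.4,0,0,0,0],[0.4,0,0,0,0],[0.4,0,0,0,0],[0.4,0,0,0,0]],
  ],
  newtons=30,
)

```text
time: 6.95
tool_pos: [0.4767, -0.0014, 0.0028]
orientation: [[-0.995, 0.101, 0.002], [0.101, 0.995, -0.0], [-0.002, 0.0, -1.0]]
ft_force: [-1.2, -0.3, 6.8]
opening: 0.0562
grip_force: 31.7
```

servo_tool(
  increments=[
    [[0.4,0,0,-0.005,0],[0.4,0,0,-0.012,0],[0.4,0,0,-0.025,0],[0.4,0,0,-0.045,0],[0.4,0,0,-0.07,0],[0.4,0,0,-0.1,0],[0.4,0,0,-0.13,0],[0.4,0,0,-0.15,0],[0.4,0,0,-0.16,0],[0.4,0,0,-0.16,0]],
  ],
)

```text
time: 7.78
tool_pos: [0.4776, -0.0013, 0.1643]
orientation: [[-0.995, 0.101, 0.005], [0.101, 0.995, -0.0], [-0.005, 0.0, -1.0]]
ft_force: [0.7, 0.5, -0.3]
opening: 0.0563
grip_force: 32.0
```

```bash
python3 go.py 600 270 270 86; python3 - <<'E'
from h import *
c=cam("wrist");s=manip.get_state();R=np.array(s["orientation"]);t=np.array(s["tool_pos"]);P=cloud(c)
Q=(P-t)@R*1000
m=(abs(Q[...,0])<35)&(abs(Q[...,1])<40)&(Q[...,2]<60)&(np.arange(384)[:,None]<300)
for lo in range(-80,40,5):
    k=m&(Q[...,2]>=lo)&(Q[...,2]<lo+5)
    if k.sum()>2: print(lo,k.sum(),Q[k].min(0).round(),Q[k].max(0).round())
cv2.imwrite("pics/w4.png",c["img"])
E
```

```text
t 7.7833 p [477.6  -1.3 164.3] ang 84.23 q [ -2.  15. 114.   0.  52. -86.] op 0.0563 grip 32.04622118733823 F [ 0.7  0.5 -0.3]
shift mm [ -95.1  282.3 -105.1] turn -1.8
-80 313 [ -4. -40. -80.] [ 13.  40. -75.]
-75 596 [-11. -34. -75.] [ 24.  35. -70.]
-70 2043 [-16. -40. -70.] [ 27.  40. -65.]
-65 1025 [-20. -40. -65.] [ 27.  40. -60.]
-60 999 [-24. -40. -60.] [ 27.  40. -55.]
-55 1128 [-27. -40. -55.] [ 27.  40. -50.]
-50 1104 [-28. -40. -50.] [ 27.  40. -45.]
-45 941 [-28. -39. -45.] [ 27.  40. -40.]
-40 756 [-27. -28. -40.] [ 27.  28. -35.]
-35 658 [-27. -25. -35.] [ 27.  25. -30.]
-30 100 [-27. -25. -30.] [ 26.  25. -28.]
```

View pics/w4.png

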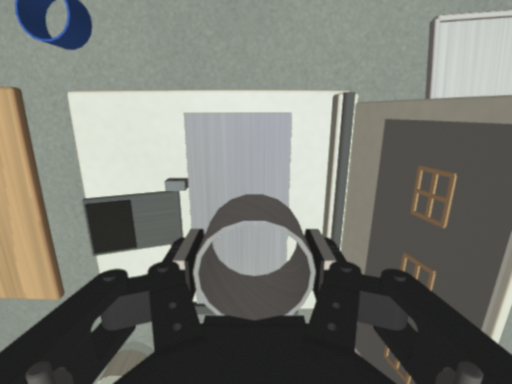

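The ring is held upright across its diameter. It spans 29 to 69 mm behind the TCP, so its underside is 29 mm above the TCP reading, which agrees with the bed height. Now over the platen to the free half of the sheet.

servo_tool(
  increments=[
    [[0.4,0,0,-0.025,0],[0.4,-0.005,0.015,-0.05,0],[0.4,-0.016,0.045,-0.07,0],[0.4,-0.028,0.08,-0.075,0],[0.4,-0.041,0.12,-0.075,0],[0.4,-0.055,0.16,-0.075,0],[0.4,-0.068,0.2,-0.075,0],[0.4,-0.08,0.235,-0.075,0],[0.4,-0.09,0.265,-0.075,0],[0.4,-0.095,0.282,-0.075,0]],
  ],
)

```text
time: 8.67
tool_pos: [0.599, 0.2728, 0.2337]
orientation: [[-0.995, 0.099, -0.003], [0.099, 0.995, -0.001], [0.003, -0.001, -1.0]]
ft_force: [-0.7, -0.4, -1.2]
opening: 0.056
grip_force: 32.4
```

```bash
python3 go.py 600 270 -15 84.2; python3 - <<'E'
from h import *
c=cam("top");P=cloud(c);hsv=cv2.cvtColor(c["img"],cv2.COLOR_BGR2HSV)
m=(hsv[...,0]<18)&(hsv[...,1]>110)&(hsv[...,2]>60)
cs,_=cv2.findContours(m.astype(np.uint8),cv2.RETR_EXTERNAL,cv2.CHAIN_APPROX_NONE)
for k in cs:
    if 50<cv2.contourArea(k)<500:
        r=cv2.minAreaRect((onplane(c,k.reshape(-1,2),.02)[:,:2]*1000).astype(np.float32));print(np.round(r[0]),np.round(r[1]),round(r[2],1))
# platen top edge
Z=P[...,2];k=(Z>.15)&(Z<.23)&(P[...,1]<.25)&(P[...,0]>.35)&(P[...,1]>.05);print(P[k].min(0),P[k].max(0))
E
```

```text
t 8.6667 p [599.  272.8 233.7] ang 84.33 q [ 23.  25.  87.   0.  68. -61.] op 0.056 grip 32.37473834306002 F [-0.7 -0.4 -1.2]
shift mm [ -2.   -2.5 248.7] turn 0.1
[  45. -626.] [60. 21.] 73.1
[ 121. -598.] [136.  68.] 1.6
[0.40991651 0.10280577 0.15000717] [0.67738472 0.15933816 0.21907099]
```

servo_tool(
  increments=[
    [[0.4,0,0,0.025,0],[0.4,0,0,0.06,0],[0.4,0,0,0.098,0],[0.4,0,0,0.136,0],[0.4,0,0,0.17,0],[0.4,0,0,0.2,0],[0.4,0,0,0.222,0],[0.4,0,0,0.238,0],[0.4,0,0,0.246,0],[0.4,0,0,0.246,0]],
  ],
)

```text
time: 9.55
tool_pos: [0.5962, 0.2683, -0.0129]
orientation: [[-0.995, 0.101, -0.006], [0.101, 0.995, -0.003], [0.006, -0.003, -1.0]]
ft_force: [-1.0, -0.0, 0.2]
opening: 0.0562
grip_force: 32.4
```

servo_tool(
  increments=[
    [[0.4,0,0,0.002,0],[0.4,0,0,0.004,0],[0.4,0,0,0.006,0],[0.4,0,0,0.008,0],[0.4,0,0,0.009,0],[0.4,0,0,0.01,0],[0.4,0,0,0.01,0],[0.4,0,0,0.01,0]],
  ],
)

```text
time: 10.22
tool_pos: [0.599, 0.2697, -0.019]
orientation: [[-0.995, 0.101, 0.0], [0.101, 0.995, 0.0], [-0.0, 0.0, -1.0]]
ft_force: [-0.3, -0.5, -0.2]
opening: 0.0561
grip_force: 32.4
```

servo_tool(
  increments=[
    [[0.4,0,0,0.001,0],[0.4,0,0,0.002,0],[0.4,0,0,0.003,0],[0.4,0,0,0.004,0],[0.4,0,0,0.0045,0],[0.4,0,0,0.0045,0],[0.4,0,0,0.0045,0]],
  ],
)

```text
time: 10.8
tool_pos: [0.5989, 0.2697, -0.0232]
orientation: [[-0.995, 0.101, -0.0], [0.101, 0.995, -0.0], [0.0, -0.0, -1.0]]
ft_force: [-1.8, -1.2, 4.4]
opening: 0.0558
grip_force: 32.8
```

servo_tool(
  increments=[
    [[0.7,0,0,0,0],[0.75,0,0,0,0],[0.85,0,0,0,0],[1,0,0,0,0],[1,0,0,0,0],[1,0,0,-0.02,0],[1,0,0,-0.05,0],[1,0,0,-0.085,0],[1,0,0,-0.12,0],[1,0,0,-0.16,0]],
  ],
)

```text
time: 11.63
tool_pos: [0.5979, 0.2693, 0.1367]
orientation: [[-0.995, 0.101, -0.002], [0.101, 0.995, -0.001], [0.002, -0.001, -1.0]]
ft_force: [0.2, 0.2, 0.1]
opening: 0.0852
grip_force: 0.0
```

servo_tool(
  increments=[
    [[1,0.01,0.01,-0.03,0],[1,0.03,0.02,-0.06,0],[1,0.05,0.03,-0.08,0],[1,0.07,0.03,-0.09,0],[1,0.08,0.03,-0.09,0],[1,0.08,0.03,-0.09,0],[1,0.08,0.03,-0.09,0]],
  ],
)

```text
time: 12.22
tool_pos: [0.522, 0.3072, 0.2255]
orientation: [[-0.995, 0.1, -0.001], [0.1, 0.995, -0.001], [0.001, -0.001, -1.0]]
ft_force: [-0.1, -0.4, 0.2]
opening: 0.0854
grip_force: 0.0
```

```bash
cat > find.py <<'E'
# find.py y-range z : brown slabs seen by wrist camera, top plane at z
import sys;from h import *
z=float(sys.argv[1]);c=cam("wrist");P=cloud(c);hsv=cv2.cvtColor(c["img"],cv2.COLOR_BGR2HSV)
m=(hsv[...,0]<18)&(hsv[...,1]>120)&(hsv[...,2]>60)&(abs(P[...,2]-z)<.006)
m=cv2.morphologyEx(m.astype(np.uint8),cv2.MORPH_OPEN,np.ones((3,3)))
for k in cv2.findContours(m,cv2.RETR_EXTERNAL,cv2.CHAIN_APPROX_NONE)[0]:
    if cv2.contourArea(k)<150: continue
    r=cv2.minAreaRect((onplane(c,k.reshape(-1,2),z)[:,:2]*1000).astype(np.float32));(w,h),a=r[1],r[2]
    a=a+90 if w>h else a   # closing axis = across the short side
    mm=np.zeros(m.shape,np.uint8);cv2.drawContours(mm,[k],-1,1,-1);q=P[(mm>0)]
    print("px",k.reshape(-1,2).mean(0).round(),"c",np.round(r[0],1),"size",np.round(r[1],1),"axis",round((a+180)%180,1),"z",np.nanmedian(q[:,2]).round(4))
cv2.imwrite("pics/find.png",c["img"]);np.savez("find.npz",P=P,img=c["img"])
E
python3 find.py .02; python3 go.py 520 300 200 98; python3 - <<'E'
import numpy as np
d=np.load("find.npz");P=d["P"];Z=P[...,2];k=(Z>.03)&(Z<.05)&(abs(P[...,0]-.6)<.06)&(abs(P[...,1]-.27)<.06);print(k.sum(),P[k].min(0),P[k].max(0))
E
```

```text
px [303. 161.] c [522.8 377.3] size [53.2 36.9] axis 98.9 z 0.0198
px [278.  87.] c [421.4 348.6] size [52.7 36.9] axis 104.2 z 0.0198
t 12.2667 p [522.4 307.1 225.1] ang 84.22 q [ 29.  21.  95.  -0.  64. -55.] op 0.0854 grip 0.0 F [1.  0.2 0.3]
shift mm [ 1.7 -7.2 25.1] turn -13.8
438 [0.57088351 0.24302188 0.03000099] [0.62659927 0.29662867 0.04539702]
```

View pics/find.png

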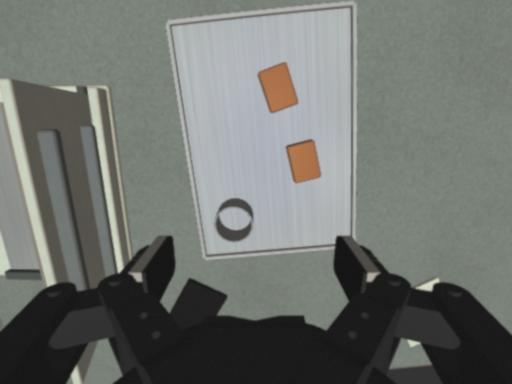

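The cutter stands upright on the sheet at (234,218) in the image, world (0.599, 0.270). The panels are at (303,161) and (278,87), at the right height and size. I'll take the one at (523,377) first.

```bash
python3 go.py 522.8 377.3 -28 98.9
```

```text
t 12.2667 p [522.4 307.1 225.1] ang 84.22 q [ 29.  21.  95.  -0.  64. -55.] op 0.0854 grip 0.0 F [1.  0.2 0.3]
shift mm [  6.4  70.2 253.1] turn -14.7
```

servo_tool(
  increments=[
    [[1,0.002,0.02,0.01,-4],[1,0.004,0.045,0.025,-8],[1,0.006,0.063,0.055,-12],[1,0.0065,0.07,0.09,-14.7],[1,0.0065,0.07,0.125,-14.7],[1,0.0065,0.07,0.16,-14.7],[1,0.0065,0.07,0.19,-14.7],[1,0.0065,0.07,0.21,-14.7],[1,0.0065,0.07,0.225,-14.7],[1,0.0065,0.07,0.225,-14.7]],
  ],
)

```text
time: 13.1
tool_pos: [0.5211, 0.3757, -0.0034]
orientation: [[-0.988, -0.154, -0.006], [-0.154, 0.988, -0.004], [0.006, -0.003, -1.0]]
ft_force: [0.1, -0.4, 0.1]
opening: 0.0855
grip_force: 0.0
```

```bash
python3 find.py .02;python3 go.py 522.8 377.3 -28 98.9
```

```text
px [258. 234.] c [521.7 378.1] size [54.5 37.6] axis 99.0 z 0.0198
px [232.  50.] c [423.  349.8] size [51.6 38. ] axis 104.0 z 0.0199
t 13.15 p [522.2 376.6  -1.1] ang 98.88 q [ 35.  41.  96.  -0.  44. -64.] op 0.0857 grip 0.0 F [-0.7 -0.8  0.6]
shift mm [-0.8  0.6 26.9] turn -0.0
```

Well aligned. Now the last descent and a light grip.

servo_tool(
  increments=[
    [[1,0,0.001,0.008,0],[1,0,0.001,0.015,0],[1,0,0.001,0.021,0],[1,0,0.001,0.025,0],[1,0,0.001,0.027,0],[1,0,0.001,0.027,0],[0.8,0,0.001,0.027,0],[0.65,0,0.001,0.027,0],[0.6,0,0.001,0.027,0],[0.56,0,0.001,0.027,0]],
  ],
  newtons=20,
)

```text
time: 13.98
tool_pos: [0.5229, 0.379, -0.0254]
orientation: [[-0.988, -0.155, 0.0], [-0.155, 0.988, 0.0], [-0.0, 0.0, -1.0]]
ft_force: [-0.7, 0.1, -1.2]
opening: 0.0477
grip_force: 0.0
```

servo_tool(
  increments=[
    [[0.54,0,0,0,0],[0.52,0,0,0,0],[0.5,0,0,0,0],[0.48,0,0,0,0],[0.46,0,0,0,0],[0.45,0,0,0,0],[0.44,0,0,0,0],[0.43,0,0,0,0],[0.42,0,0,0,0],[0.42,0,0,0,0]],
  ],
  newtons=20,
)

```text
time: 14.82
tool_pos: [0.5228, 0.3789, -0.0256]
orientation: [[-0.988, -0.155, 0.0], [-0.155, 0.988, 0.0], [-0.0, 0.0, -1.0]]
ft_force: [-1.1, -0.3, 3.3]
opening: 0.0392
grip_force: 20.5
```

servo_tool(
  increments=[
    [[0.42,0,0,-0.003,0],[0.42,0,0,-0.01,0],[0.42,0,0,-0.025,0],[0.42,0,0,-0.05,0],[0.42,0,0,-0.08,0],[0.42,0,0,-0.115,0],[0.42,0,0,-0.15,0],[0.42,0,0,-0.185,0],[0.42,0,0,-0.22,0],[0.42,0,0,-0.25,0]],
  ],
)

```text
time: 15.65
tool_pos: [0.5229, 0.3791, 0.2286]
orientation: [[-0.988, -0.155, 0.002], [-0.155, 0.988, 0.002], [-0.003, 0.001, -1.0]]
ft_force: [0.6, 1.1, -1.0]
opening: 0.0397
grip_force: 20.3
```

```bash
python3 go.py 573.8 -27.5 240 84.2; python3 - <<'E'
from h import *
c=cam("wrist");s=manip.get_state();R=np.array(s["orientation"]);t=np.array(s["tool_pos"]);P=cloud(c)
Q=(P-t)@R*1000;hsv=cv2.cvtColor(c["img"],cv2.COLOR_BGR2HSV)
m=(hsv[...,0]<18)&(hsv[...,1]>120)&(abs(Q[...,0])<45)&(abs(Q[...,1])<40)&(Q[...,2]<0)
q=Q[m];print(m.sum(),np.percentile(q,1,0).round(1),np.percentile(q,99,0).round(1));cv2.imwrite("pics/held.png",c["img"])
E
```

```text
t 15.65 p [522.9 379.1 228.6] ang 98.93 q [ 35.  24.  89.   0.  66. -64.] op 0.0397 grip 20.305559635162354 F [ 0.6  1.1 -1. ]
shift mm [  12.8 -409.5  -12. ] turn 14.7
7069 [-23.8 -20.3 -40.4] [ 29.9  18.1 -30.7]
```

servo_tool(
  increments=[
    [[0.42,0,-0.02,-0.012,0],[0.42,0.001,-0.055,-0.012,2],[0.42,0.002,-0.095,-0.012,4],[0.42,0.003,-0.135,-0.012,6],[0.42,0.005,-0.175,-0.012,8],[0.42,0.006,-0.215,-0.012,10],[0.42,0.007,-0.255,-0.012,12],[0.42,0.008,-0.295,-0.012,14],[0.42,0.009,-0.335,-0.012,14.7],[0.42,0.01,-0.37,-0.012,14.7]],
  ],
)

```text
time: 16.53
tool_pos: [0.5701, 0.0094, 0.2375]
orientation: [[-0.995, 0.102, 0.001], [0.102, 0.995, -0.0], [-0.001, -0.0, -1.0]]
ft_force: [-0.0, 0.5, -0.4]
opening: 0.0395
grip_force: 20.4
```

servo_tool(
  increments=[
    [[0.42,0.01,-0.02,0,0],[0.42,0.01,-0.032,0.01,0],[0.42,0.01,-0.038,0.03,0],[0.42,0.01,-0.038,0.06,0],[0.42,0.01,-0.038,0.09,0],[0.42,0.01,-0.038,0.12,0],[0.42,0.01,-0.038,0.15,0],[0.42,0.01,-0.038,0.17,0],[0.42,0.01,-0.038,0.18,0],[0.42,0.01,-0.038,0.18,0]],
  ],
)

```text
time: 17.37
tool_pos: [0.5548, -0.0244, 0.0542]
orientation: [[-0.995, 0.1, -0.004], [0.1, 0.995, 0.0], [0.004, -0.0, -1.0]]
ft_force: [-0.5, -0.0, 0.3]
opening: 0.0395
grip_force: 20.4
```

```bash
python3 go.py 575.8 -27.5 0.4 84.2
```

```text
t 17.3667 p [554.8 -24.4  54.2] ang 84.26 q [ -4.  31. 107.   0.  43. -88.] op 0.0395 grip 20.36390393972397 F [-0.5 -0.   0.3]
shift mm [-21.4  -1.   53.8] turn 0.1
```

servo_tool(
  increments=[
    [[0.42,-0.01,-0.001,0.0,0],[0.42,-0.018,-0.001,0.01,0],[0.42,-0.021,-0.001,0.02,0],[0.42,-0.021,-0.001,0.03,0],[0.42,-0.021,-0.001,0.037,0],[0.42,-0.021,-0.001,0.043,0],[0.42,-0.021,-0.001,0.045,0],[0.42,-0.021,-0.001,0.045,0],[0.42,-0.021,-0.001,0.045,0]],
  ],
)

```text
time: 18.12
tool_pos: [0.5772, -0.0281, 0.0113]
orientation: [[-0.995, 0.101, -0.0], [0.101, 0.995, 0.0], [0.0, -0.0, -1.0]]
ft_force: [-0.4, -0.8, -0.4]
opening: 0.0397
grip_force: 20.4
```

Now settled at 11.3 mm; contact is expected at about 0.4 mm.

servo_tool(
  increments=[
    [[0.42,0,0,0.003,0],[0.42,0,0,0.005,0],[0.42,0,0,0.007,0],[0.42,0,0,0.008,0],[0.42,0,0,0.009,0],[0.42,0,0,0.0095,0],[0.42,0,0,0.01,0],[0.42,0,0,0.01,0],[0.42,0,0,0.01,0]],
  ],
)

```text
time: 18.87
tool_pos: [0.5773, -0.0281, 0.0013]
orientation: [[-0.995, 0.101, 0.0], [0.101, 0.995, -0.0], [-0.0, -0.0, -1.0]]
ft_force: [0.2, -0.1, -1.1]
opening: 0.0393
grip_force: 20.4
```

servo_tool(
  increments=[
    [[0.42,0,0,0.0004,0],[0.42,0,0,0.0008,0],[0.42,0,0,0.001,0],[0.42,0,0,0.001,0],[0.42,0,0,0.001,0]],
  ],
)

```text
time: 19.28
tool_pos: [0.5773, -0.0281, 0.0004]
orientation: [[-0.995, 0.101, 0.0], [0.101, 0.995, -0.0], [-0.0, 0.0, -1.0]]
ft_force: [-0.4, 0.2, 2.5]
opening: 0.0395
grip_force: 20.6
```

Light contact (2.5 N). I'll release, rise, and head back to the sheet.

servo_tool(
  increments=[
    [[0.5,0,0,0,0],[0.55,0,0,0,0],[0.65,0,0,0,0],[0.8,0,0,0,0],[1,0,0,0,0],[1,0,0,-0.02,0],[1,0,0,-0.05,0],[1,0,0,-0.09,0],[1,0,0,-0.13,0],[1,0,0,-0.17,0]],
  ],
)

```text
time: 20.12
tool_pos: [0.5767, -0.0281, 0.1718]
orientation: [[-0.995, 0.101, -0.001], [0.101, 0.995, 0.0], [0.001, -0.0, -1.0]]
ft_force: [1.9, 0.8, -0.5]
opening: 0.0852
grip_force: 0.0
```

```bash
python3 find.py .046; python3 find.py .02; python3 go.py 450 300 240 104
```

```text
px [254. 178.] c [577.4 -28.2] size [37.2 52.7] axis 84.3 z 0.0459
t 20.2167 p [581.9 -28.4 177.3] ang 84.23 q [ -4.  22. 100.  -0.  57. -88.] op 0.0854 grip 0.0 F [0.7 0.4 0.6]
shift mm [163.4 313.5 -64.6] turn -19.8
```

servo_tool(
  increments=[
    [[1,0.005,0.005,-0.03,0],[1,0.015,0.02,-0.06,-2],[1,0.03,0.05,-0.065,-5],[1,0.05,0.085,-0.065,-8],[1,0.068,0.12,-0.065,-11],[1,0.086,0.155,-0.065,-14],[1,0.104,0.19,-0.065,-17],[1,0.122,0.225,-0.065,-19],[1,0.14,0.26,-0.065,-20],[1,0.155,0.292,-0.065,-20]],
  ],
)

```text
time: 21.05
tool_pos: [0.4508, 0.2797, 0.2347]
orientation: [[-0.969, -0.247, -0.001], [-0.247, 0.969, -0.0], [0.001, -0.0, -1.0]]
ft_force: [0.8, 0.7, -0.8]
opening: 0.0853
grip_force: 0.0
```

servo_tool(
  increments=[
    [[1,0.005,0.015,0,0],[1,0.005,0.02,0,0],[1,0.005,0.02,0,0],[1,0.005,0.02,0,0]],
  ],
)

```text
time: 21.38
tool_pos: [0.4428, 0.2956, 0.2349]
orientation: [[-0.969, -0.246, -0.0], [-0.246, 0.969, -0.001], [0.001, -0.001, -1.0]]
ft_force: [0.1, -1.0, -0.2]
opening: 0.0855
grip_force: 0.0
```

```bash
python3 find.py .02; python3 go.py 421.4 348.6 -26 104.2
```

```text
px [293. 158.] c [420.3 347.9] size [52.4 36.6] axis 104.3 z 0.0198
t 21.4333 p [443.  295.2 235. ] ang 104.19 q [ 32.  14. 103.  -0.  63. -72.] op 0.0856 grip 0.0 F [-1.1  0.4 -0. ]
shift mm [  7.8  57.2 260.9] turn -0.0
```

servo_tool(
  increments=[
    [[1,0.004,0.025,0.01,0],[1,0.007,0.048,0.025,0],[1,0.008,0.057,0.055,0],[1,0.008,0.057,0.09,0],[1,0.008,0.057,0.125,0],[1,0.008,0.057,0.16,0],[1,0.008,0.057,0.195,0],[1,0.008,0.057,0.22,0],[1,0.008,0.057,0.235,0],[1,0.008,0.057,0.235,0]],
  ],
)

```text
time: 22.27
tool_pos: [0.4198, 0.3465, -0.003]
orientation: [[-0.97, -0.244, -0.005], [-0.244, 0.97, -0.004], [0.006, -0.003, -1.0]]
ft_force: [-0.5, -0.9, 0.8]
opening: 0.0852
grip_force: 0.0
```

```bash
python3 find.py .02;python3 go.py 420.8 348.2 -26 104.2
```

```text
px [257. 232.] c [419.6 348.8] size [54.5 37.6] axis 104.2 z 0.0199
t 22.3167 p [420.7 347.4  -1.2] ang 104.11 q [ 38.  36. 109.  -0.  36. -66.] op 0.085 grip 0.0 F [-0.2 -0.4  0.7]
shift mm [-0.4  0.8 24.8] turn -0.1
```

servo_tool(
  increments=[
    [[1,0.001,0.001,0.008,0],[1,0.001,0.001,0.015,0],[1,0.001,0.001,0.021,0],[1,0.001,0.001,0.025,0],[1,0.001,0.001,0.027,0],[1,0.001,0.001,0.027,0],[0.8,0.001,0.001,0.027,0],[0.65,0.001,0.001,0.027,0],[0.6,0.001,0.001,0.027,0],[0.56,0.001,0.001,0.027,0]],
  ],
  newtons=20,
)

```text
time: 23.15
tool_pos: [0.4199, 0.3503, -0.0264]
orientation: [[-0.969, -0.246, 0.0], [-0.246, 0.969, 0.0], [-0.0, 0.0, -1.0]]
ft_force: [-0.2, -0.9, 0.6]
opening: 0.0479
grip_force: 0.0
```

servo_tool(
  increments=[
    [[0.54,0,0,0,0],[0.52,0,0,0,0],[0.5,0,0,0,0],[0.48,0,0,0,0],[0.46,0,0,0,0],[0.45,0,0,0,0],[0.44,0,0,0,0],[0.43,0,0,0,0],[0.42,0,0,0,0],[0.42,0,0,0,0]],
  ],
  newtons=20,
)

```text
time: 23.98
tool_pos: [0.4198, 0.3502, -0.0266]
orientation: [[-0.969, -0.246, 0.0], [-0.246, 0.969, 0.0], [-0.0, -0.0, -1.0]]
ft_force: [0.3, -1.0, 4.8]
opening: 0.0394
grip_force: 20.3
```

servo_tool(
  increments=[
    [[0.42,0,0,-0.003,0],[0.42,0,0,-0.01,0],[0.42,0,0,-0.025,0],[0.42,0,0,-0.05,0],[0.42,0,0,-0.08,0],[0.42,0,0,-0.115,0],[0.42,0,0,-0.15,0],[0.42,0,0,-0.19,0],[0.42,0,0,-0.23,0],[0.42,0,0,-0.26,0]],
  ],
)

```text
time: 24.82
tool_pos: [0.4201, 0.3506, 0.2372]
orientation: [[-0.969, -0.246, 0.003], [-0.246, 0.969, 0.002], [-0.003, 0.001, -1.0]]
ft_force: [1.5, 1.2, -0.7]
opening: 0.0394
grip_force: 20.5
```

```bash
python3 go.py 484.2 -18.5 235 84.2; python3 - <<'E'
from h import *
c=cam("wrist");s=manip.get_state();R=np.array(s["orientation"]);t=np.array(s["tool_pos"]);P=cloud(c)
Q=(P-t)@R*1000;hsv=cv2.cvtColor(c["img"],cv2.COLOR_BGR2HSV)
m=(hsv[...,0]<18)&(hsv[...,1]>120)&(abs(Q[...,0])<45)&(abs(Q[...,1])<40)&(Q[...,2]<0)
q=Q[m];print(m.sum(),np.percentile(q,1,0).round(1),np.percentile(q,99,0).round(1))
E
```

```text
t 24.8167 p [420.1 350.6 237.2] ang 104.23 q [ 39.  15. 101.   0.  63. -66.] op 0.0394 grip 20.50381064414978 F [ 1.5  1.2 -0.7]
shift mm [  28.6 -373.5    1.6] turn 20.0
7097 [-23.5 -20.2 -42.5] [ 29.7  18.3 -33.5]
```

servo_tool(
  increments=[
    [[0.42,0.001,-0.015,0,0],[0.42,0.003,-0.045,0,2],[0.42,0.006,-0.08,0,5],[0.42,0.009,-0.12,0,8],[0.42,0.012,-0.16,0,11],[0.42,0.015,-0.2,0,14],[0.42,0.018,-0.24,0,17],[0.42,0.021,-0.28,0,20],[0.42,0.024,-0.32,0,20],[0.42,0.027,-0.355,0,20]],
  ],
)

```text
time: 25.7
tool_pos: [0.4795, -0.0034, 0.2324]
orientation: [[-0.995, 0.101, -0.002], [0.101, 0.995, -0.0], [0.002, -0.0, -1.0]]
ft_force: [0.2, 0.2, -1.1]
opening: 0.0398
grip_force: 20.5
```

```bash
python3 go.py 484.2 -18.5 20 84.2
```

```text
t 25.7 p [479.5  -3.4 232.4] ang 84.18 q [ -2.  10. 109.  -0.  61. -86.] op 0.0398 grip 20.503835678100586 F [ 0.2  0.2 -1.1]
shift mm [ -6.6 -14.5 212.4] turn -0.0
```

servo_tool(
  increments=[
    [[0.42,-0.004,-0.01,0.01,0],[0.42,-0.006,-0.013,0.03,0],[0.42,-0.006,-0.013,0.06,0],[0.42,-0.006,-0.013,0.095,0],[0.42,-0.006,-0.013,0.13,0],[0.42,-0.006,-0.013,0.16,0],[0.42,-0.006,-0.013,0.185,0],[0.42,-0.006,-0.013,0.202,0],[0.42,-0.006,-0.013,0.212,0],[0.42,-0.006,-0.013,0.215,0]],
  ],
)

```text
time: 26.53
tool_pos: [0.4832, -0.014, 0.0162]
orientation: [[-0.995, 0.101, -0.005], [0.101, 0.995, 0.0], [0.005, -0.0, -1.0]]
ft_force: [-0.2, -0.0, -0.4]
opening: 0.0394
grip_force: 20.5
```

servo_tool(
  increments=[
    [[0.42,0,0,0.003,0],[0.42,0,0,0.006,0],[0.42,0,0,0.008,0],[0.42,0,0,0.01,0],[0.42,0,0,0.01,0],[0.42,0,0,0.01,0]],
  ],
)

```text
time: 27.03
tool_pos: [0.4858, -0.0141, 0.0087]
orientation: [[-0.995, 0.101, 0.001], [0.101, 0.995, -0.0], [-0.001, 0.0, -1.0]]
ft_force: [0.2, -0.6, -0.5]
opening: 0.0395
grip_force: 20.5
```

servo_tool(
  increments=[
    [[0.42,0,-0.003,0.003,0],[0.42,0,-0.003,0.005,0],[0.42,0,-0.003,0.0065,0],[0.42,0,-0.003,0.0075,0],[0.42,0,-0.003,0.008,0],[0.42,0,-0.003,0.008,0],[0.42,0,-0.003,0.008,0]],
  ],
)

```text
time: 27.62
tool_pos: [0.4851, -0.0171, 0.0003]
orientation: [[-0.995, 0.101, -0.0], [0.101, 0.995, 0.0], [0.0, 0.0, -1.0]]
ft_force: [-0.7, -0.1, 0.3]
opening: 0.0394
grip_force: 20.5
```

servo_tool(
  increments=[
    [[0.42,0,0,0.0005,0],[0.42,0,0,0.0008,0],[0.42,0,0,0.001,0],[0.42,0,0,0.001,0],[0.42,0,0,0.001,0]],
  ],
)

```text
time: 28.03
tool_pos: [0.4852, -0.0171, -0.0005]
orientation: [[-0.995, 0.101, 0.0], [0.101, 0.995, 0.0], [-0.0, 0.0, -1.0]]
ft_force: [-0.4, 0.3, 2.4]
opening: 0.0392
grip_force: 20.8
```

servo_tool(
  increments=[
    [[0.5,0,0,0,0],[0.55,0,0,0,0],[0.65,0,0,0,0],[0.8,0,0,0,0],[1,0,0,0,0],[1,0,0,-0.02,0],[1,0,0,-0.05,0],[1,0,0,-0.09,0],[1,0,0,-0.13,0],[1,0,0,-0.17,0]],
  ],
)

```text
time: 28.87
tool_pos: [0.4845, -0.017, 0.1709]
orientation: [[-0.995, 0.101, -0.001], [0.101, 0.995, 0.0], [0.001, -0.0, -1.0]]
ft_force: [0.9, -0.9, 0.5]
opening: 0.0856
grip_force: 0.0
```

servo_tool(
  increments=[
    [[0.5,-0.01,-0.03,-0.02,0],[0,-0.02,-0.06,-0.02,0],[0,-0.02,-0.09,-0.02,0],[0,-0.02,-0.1,-0.02,0],[0,-0.02,-0.1,-0.02,0],[0,-0.02,-0.1,-0.02,0],[0,-0.02,-0.1,-0.02,0]],
  ],
)

```text
time: 29.45
tool_pos: [0.4946, -0.1177, 0.1889]
orientation: [[-0.995, 0.1, -0.001], [0.1, 0.995, 0.001], [0.001, 0.001, -1.0]]
ft_force: [-0.5, 0.3, -0.8]
opening: 0.0008
grip_force: 0.0
```

```bash
python3 find.py .046; python3 - <<'E'
from h import *
d=np.load("find.npz");P=d["P"]
ex=np.array([.995,-.101]);ey=np.array([.101,.995]);o=np.array([.529,-.023])
b=np.stack([(P[...,:2]-o)@ex,(P[...,:2]-o)@ey],-1)*1000
s=manip.get_state();print(s["opening"])
for y in range(-180,-70,10):
    k=(abs(b[...,1]-y)<3)&(P[...,2]>.02)&(abs(b[...,0])<60)&(P[...,2]<.1)
    if k.sum()>3: print(y,k.sum(),b[k][:,0].min().round(),b[k][:,0].max().round(),np.nanmedian(P[k][:,2]).round(4))
R=np.array(s["orientation"]);Q=(P-np.array(s["tool_pos"]))@R*1000
m=(abs(Q[...,0])<15)&(abs(Q[...,1])<15)&(Q[...,2]<10)&(np.arange(384)[:,None]<300);print("tip",np.percentile(Q[m][:,2],[50,95,99,100]).round(1))
E
python3 go.py 514 -171 80 84.2
```

```text
px [329. 230.] c [575.2 -29.6] size [38.7 54.1] axis 84.3 z 0.0458
px [336. 159.] c [485.3 -18.8] size [39.1 52.5] axis 84.3 z 0.0457
0.00016369398833784206
-170 183 -36.0 33.0 0.0621
-160 317 -36.0 34.0 0.0634
-150 307 -36.0 34.0 0.0599
-140 287 -36.0 34.0 0.0558
-130 283 -36.0 34.0 0.0521
-120 277 -36.0 33.0 0.0443
-110 270 -36.0 33.0 0.0406
-100 264 -36.0 33.0 0.0371
-90 320 -48.0 45.0 0.033
-80 331 -48.0 46.0 0.0299
tip [-73.9 -42.1 -37.6 -35.4]
t 29.5 p [ 494.7 -117.5  188.9] ang 84.27 q [-15.  15. 108.   0.  56. -99.] op 0.0002 grip 0.0 F [-0.4 -0.2  0.4]
shift mm [-24.7 -51.3 108.9] turn 0.1
```

View pics/find.png

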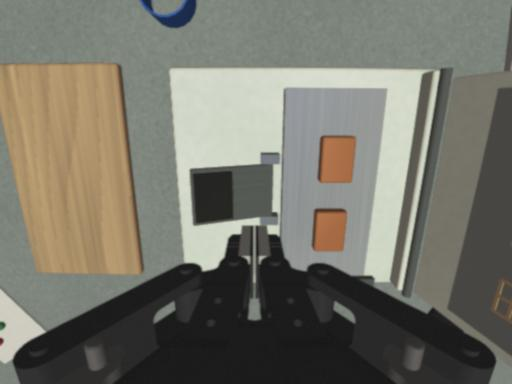

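Both panels lie flat on the bed, at (337,159) and (330,230), measured within 50 mm of its centre along x and near its midline, with no overhang. The pedal pad is at (213,195) and the gripper is shut. I'll go above the pad.

servo_tool(
  increments=[
    [[0,-0.01,-0.02,0,0],[0,-0.02,-0.04,0.01,0],[0,-0.025,-0.052,0.03,0],[0,-0.025,-0.052,0.06,0],[0,-0.025,-0.052,0.09,0],[0,-0.025,-0.052,0.12,0],[0,-0.025,-0.052,0.138,0],[0,-0.025,-0.052,0.146,0],[0,-0.025,-0.052,0.146,0],[0,-0.025,-0.052,0.146,0]],
  ],
)

```text
time: 30.33
tool_pos: [0.515, -0.1723, 0.0436]
orientation: [[-0.995, 0.1, -0.0], [0.1, 0.995, 0.0], [0.0, 0.0, -1.0]]
ft_force: [0.1, -0.3, -0.0]
opening: -0.0002
grip_force: 0.0
```

servo_tool(
  increments=[
    [[0,0,0,0.003,0],[0,0,0,0.006,0],[0,0,0,0.009,0],[0,0,0,0.012,0],[0,0,0,0.014,0],[0,0,0,0.016,0],[0,0,0,0.018,0],[0,0,0,0.018,0],[0,0,0,0.018,0]],
  ],
)

```text
time: 31.08
tool_pos: [0.5154, -0.1734, 0.0258]
orientation: [[-0.995, 0.101, 0.002], [0.101, 0.995, -0.001], [-0.002, -0.001, -1.0]]
ft_force: [0.1, -1.7, 5.0]
opening: 0.0
grip_force: 2.0
```

Contact at about 27 mm, 5 N. I'll push on slowly, following the arc.

servo_tool(
  increments=[
    [[0,0,-0.001,0.002,0],[0,0,-0.002,0.004,0],[0,0,-0.002,0.006,0],[0,0,-0.003,0.008,0],[0,0,-0.003,0.01,0],[0,0,-0.004,0.012,0],[0,0,-0.004,0.014,0],[0,0,-0.005,0.016,0],[0,0,-0.005,0.018,0],[0,0,-0.005,0.02,0]],
  ],
)

```text
time: 31.92
tool_pos: [0.515, -0.1786, 0.0062]
orientation: [[-0.995, 0.1, 0.002], [0.1, 0.995, -0.001], [-0.002, -0.001, -1.0]]
ft_force: [-2.3, -4.5, 10.1]
opening: 0.0001
grip_force: 5.2
```

servo_tool(
  increments=[
    [[0,0,0,0.001,0],[0,0,0,0.002,0],[0,0,-0.001,0.003,0],[0,0,-0.001,0.003,0]],
  ],
)

```text
time: 32.25
tool_pos: [0.5148, -0.1791, 0.003]
orientation: [[-0.995, 0.101, 0.002], [0.101, 0.995, -0.0], [-0.002, -0.0, -1.0]]
ft_force: [0.2, 0.1, 7.3]
opening: -0.0002
grip_force: 3.9
```

servo_tool(
  increments=[
    [[0,0,0,0.001,0],[0,0,0,0.002,0],[0,0,0,0.003,0],[0,0,0,0.003,0],[0,0,0,0.003,0]],
  ],
)

```text
time: 32.67
tool_pos: [0.5149, -0.1793, 0.0011]
orientation: [[-0.995, 0.101, 0.002], [0.101, 0.995, -0.001], [-0.002, -0.001, -1.0]]
ft_force: [-3.9, -0.1, 21.5]
opening: -0.0001
grip_force: 10.4
```

The force jumps to 21 N: that is the stop. I'll hold for over a second and check from the scene camera's depth.

servo_tool(
  increments=[
    [[0,0,0,0,0],[0,0,0,0,0],[0,0,0,0,0],[0,0,0,0,0],[0,0,0,0,0],[0,0,0,0,0],[0,0,0,0,0],[0,0,0,0,0],[0,0,0,0,0],[0,0,0,0,0]],
  ],
)

```text
time: 33.5
tool_pos: [0.5149, -0.1793, 0.0011]
orientation: [[-0.995, 0.101, 0.002], [0.101, 0.995, -0.001], [-0.002, -0.001, -1.0]]
ft_force: [-2.7, -0.1, 21.1]
opening: 0.0001
grip_force: 10.3
```

servo_tool(
  increments=[
    [[0,0,0,0,0],[0,0,0,0,0],[0,0,0,0,0],[0,0,0,0,0],[0,0,0,0,0],[0,0,0,0,0],[0,0,0,0,0],[0,0,0,0,0]],
  ],
)

```text
time: 34.17
tool_pos: [0.5149, -0.1793, 0.0012]
orientation: [[-0.995, 0.101, 0.002], [0.101, 0.995, -0.001], [-0.002, -0.001, -1.0]]
ft_force: [-3.6, 0.4, 20.2]
opening: -0.0004
grip_force: 10.3
```

```bash
python3 - <<'E'
from h import *
c=cam("scene");P=cloud(c)
ex=np.array([.995,-.101]);ey=np.array([.101,.995]);o=np.array([.529,-.023])
b=np.stack([(P[...,:2]-o)@ex,(P[...,:2]-o)@ey],-1)*1000
for lo,hi in((-140,-125),(-50,-30),(0,40),(60,90)):
    k=(b[...,0]>40)&(b[...,0]<110)&(b[...,1]>lo)&(b[...,1]<hi);print(lo,hi,k.sum(),np.nanmedian(P[k][:,2]).round(4))
k=(abs(b[...,0]-28)<5)&(b[...,1]>-165)&(b[...,1]<-100)
for i in range(-165,-100,10):
    j=k&(abs(b[...,1]-i)<5);print(i,j.sum(),np.nanmedian(P[j][:,2]).round(4) if j.sum() else None)
k=(P[...,2]>.12)&(abs(b[...,0])<130)&(b[...,1]>90)&(b[...,1]<200);print("raised platen px",k.sum())
E
```

```text
-140 -125 267 0.0145
-50 -30 226 0.0576
0 40 329 0.0572
60 90 195 0.059
-165 37 0.2938
-155 68 0.3614
-145 54 0.3659
-135 64 0.2507
-125 49 0.3678
-115 68 0.3841
-105 49 0.3885
raised platen px 0
```

The platen is down and level over the bed at z ≈ 0.057, and it has been held for 1.5 s. I'll let the pedal up gently.

servo_tool(
  increments=[
    [[0,0,0,-0.003,0],[0,0,0,-0.006,0],[0,0,0.001,-0.009,0],[0,0,0.002,-0.012,0],[0,0,0.003,-0.015,0],[0,0,0.004,-0.018,0],[0,0,0.005,-0.021,0],[0,0,0.005,-0.025,0],[0,0,0.005,-0.035,0],[0,0,0.005,-0.05,0]],
  ],
)

```text
time: 35.05
tool_pos: [0.5133, -0.1734, 0.049]
orientation: [[-0.995, 0.101, -0.003], [0.101, 0.995, 0.001], [0.003, 0.001, -1.0]]
ft_force: [0.1, 0.2, -0.3]
opening: -0.0001
grip_force: 0.0
```

servo_tool(
  increments=[
    [[0,0,0,-0.03,0],[0.5,0,0,-0.065,0],[1,0,0.01,-0.1,0],[1,0,0.03,-0.125,0],[1,0,0.05,-0.13,0],[1,0,0.06,-0.13,0],[1,0,0.06,-0.13,0],[1,0,0.06,-0.13,0],[1,0,0.06,-0.13,0],[1,0,0.06,-0.13,0]],
  ],
)

```text
time: 35.88
tool_pos: [0.5198, -0.1147, 0.1782]
orientation: [[-0.995, 0.101, -0.002], [0.101, 0.995, 0.0], [0.002, 0.0, -1.0]]
ft_force: [0.2, -0.1, 0.8]
opening: 0.0854
grip_force: 0.0
```

```bash
python3 find.py .046; python3 - <<'E'
from h import *
P=np.load("find.npz")["P"]
ex=np.array([.995,-.101]);ey=np.array([.101,.995]);o=np.array([.529,-.023])
b=np.stack([(P[...,:2]-o)@ex,(P[...,:2]-o)@ey],-1)*1000
for y in(-160,-150,-140,-120,-100):
    k=(abs(b[...,1]-y)<3)&(P[...,2]>.02)&(abs(b[...,0])<30)&(P[...,2]<.1);print(y,k.sum(),np.nanmedian(P[k][:,2]).round(4))
c=cam("scene");P=cloud(c);k=(P[...,2]>.12)&(P[...,2]<.23)&(abs(P[...,0]-.54)<.13)&(P[...,1]>.09)&(P[...,1]<.2);print("raised platen px",k.sum())
E
python3 go.py 575 -29.5 180 84.2
```

```text
px [328. 215.] c [576.1 -29.7] size [38.8 54.4] axis 84.2 z 0.0457
px [336. 139.] c [485.2 -18.8] size [39.1 52. ] axis 84.3 z 0.0457
-160 299 0.0637
-150 291 0.06
-140 294 0.0561
-120 265 0.0443
-100 257 0.037
raised platen px 2735
t 35.9833 p [ 520.1 -114.7  178.5] ang 84.18 q [-14.  18. 106.  -0.  56. -98.] op 0.0853 grip 0.0 F [-0.1 -0.6  0.3]
shift mm [-46.   90.4  -1.6] turn -0.0
```

View pics/find.png

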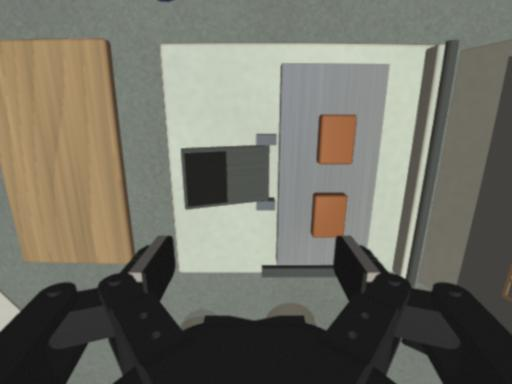

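The pedal is back up (same heights as at the start), the platen is open at the right edge, and both panels still lie on the bed at (337,139) and (329,215). Now I'll take the first stamped panel.

servo_tool(
  increments=[
    [[1,-0.015,0.025,0,0],[1,-0.03,0.055,0,0],[1,-0.043,0.082,0.01,0],[1,-0.047,0.091,0.035,0],[1,-0.047,0.091,0.07,0],[1,-0.047,0.091,0.1,0],[1,-0.047,0.091,0.125,0],[1,-0.047,0.091,0.143,0],[1,-0.047,0.091,0.15,0],[1,-0.047,0.091,0.15,0]],
  ],
)

```text
time: 36.82
tool_pos: [0.5749, -0.0287, 0.0272]
orientation: [[-0.995, 0.101, -0.004], [0.101, 0.995, 0.0], [0.004, -0.0, -1.0]]
ft_force: [-0.2, 0.6, 0.1]
opening: 0.0851
grip_force: 0.0
```

```bash
python3 find.py .046;python3 go.py 577 -29 0 84.2
```

```text
px [254. 231.] c [576.6 -28. ] size [37.9 54.6] axis 84.2 z 0.0459
px [258.  75.] c [486.4 -17.2] size [38.1 53.4] axis 84.2 z 0.0458
t 36.8667 p [576.1 -28.7  28.7] ang 84.2 q [ -4.  34. 105.  -0.  41. -88.] op 0.0854 grip 0.0 F [ 0.2 -0.4  0.6]
shift mm [-1.  -0.2 28.7] turn -0.0
```

servo_tool(
  increments=[
    [[1,0,0,0.008,0],[1,0,0,0.016,0],[1,0,0,0.023,0],[1,0,0,0.027,0],[1,0,0,0.029,0],[1,0,0,0.029,0],[0.8,0,0,0.029,0],[0.65,0,0,0.029,0],[0.6,0,0,0.029,0],[0.56,0,0,0.029,0]],
  ],
  newtons=20,
)

```text
time: 37.7
tool_pos: [0.5767, -0.0284, 0.0006]
orientation: [[-0.995, 0.101, 0.0], [0.101, 0.995, -0.0], [-0.0, -0.0, -1.0]]
ft_force: [0.4, -0.4, -0.0]
opening: 0.0478
grip_force: 0.0
```

servo_tool(
  increments=[
    [[0.54,0,0,0,0],[0.52,0,0,0,0],[0.5,0,0,0,0],[0.48,0,0,0,0],[0.46,0,0,0,0],[0.45,0,0,0,0],[0.44,0,0,0,0],[0.43,0,0,0,0],[0.42,0,0,0,0],[0.42,0,0,0,0]],
  ],
  newtons=20,
)

```text
time: 38.53
tool_pos: [0.5766, -0.0284, 0.0005]
orientation: [[-0.995, 0.101, 0.0], [0.101, 0.995, -0.0], [-0.0, -0.0, -1.0]]
ft_force: [-1.0, 0.9, 4.6]
opening: 0.0396
grip_force: 20.4
```

servo_tool(
  increments=[
    [[0.42,0,0,-0.003,0],[0.42,0,0,-0.01,0],[0.42,0,0,-0.025,0],[0.42,0,0,-0.05,0],[0.42,0,0,-0.08,0],[0.42,0,0,-0.11,0],[0.42,0,0,-0.135,0],[0.42,0,0,-0.14,0],[0.42,0,0,-0.14,0]],
  ],
)

```text
time: 39.28
tool_pos: [0.578, -0.0285, 0.1428]
orientation: [[-0.995, 0.101, 0.005], [0.101, 0.995, -0.0], [-0.005, 0.0, -1.0]]
ft_force: [-0.7, 0.3, -0.3]
opening: 0.0395
grip_force: 20.4
```

```bash
python3 go.py 532 -367 140 83.7
```

```text
t 39.2833 p [578.  -28.5 142.8] ang 84.23 q [ -4.  24. 102.  -0.  53. -88.] op 0.0395 grip 20.371905863285065 F [-0.7  0.3 -0.3]
shift mm [  11.7 -341.4    2.7] turn 0.5
```

servo_tool(
  increments=[
    [[0.42,0.001,-0.015,0,0],[0.42,0.002,-0.045,0,0.5],[0.42,0.004,-0.08,0,0.5],[0.42,0.005,-0.12,0,0.5],[0.42,0.007,-0.16,0,0.5],[0.42,0.008,-0.2,0,0.5],[0.42,0.009,-0.24,0,0.5],[0.42,0.01,-0.28,0,0.5],[0.42,0.011,-0.315,0,0.5],[0.42,0.012,-0.335,0,0.5]],
  ],
)

```text
time: 40.12
tool_pos: [0.5291, -0.3637, 0.1384]
orientation: [[-0.994, 0.112, -0.002], [0.112, 0.994, 0.001], [0.002, 0.0, -1.0]]
ft_force: [-0.1, 0.5, 0.1]
opening: 0.0394
grip_force: 20.4
```

servo_tool(
  increments=[
    [[0.42,0,-0.005,0.01,0],[0.42,0,-0.005,0.03,0],[0.42,0,-0.005,0.06,0],[0.42,0,-0.005,0.09,0],[0.42,0,-0.005,0.115,0],[0.42,0,-0.005,0.135,0],[0.42,0,-0.005,0.142,0],[0.42,0,-0.005,0.144,0],[0.42,0,-0.005,0.144,0],[0.42,0,-0.005,0.144,0]],
  ],
)

```text
time: 40.95
tool_pos: [0.5309, -0.3655, -0.0029]
orientation: [[-0.994, 0.109, 0.001], [0.109, 0.994, -0.001], [-0.001, -0.001, -1.0]]
ft_force: [-0.6, -0.2, -0.8]
opening: 0.0395
grip_force: 20.4
```

```bash
python3 go.py 532 -367 -13.5 83.7; python3 - <<'E'
from h import *
c=cam("scene");P=cloud(c);hsv=cv2.cvtColor(c["img"],cv2.COLOR_BGR2HSV)
m=(hsv[...,0]<25)&(hsv[...,1]>60)&(P[...,1]<-.25)&(P[...,1]>-.48)&(P[...,0]<.7)&(P[...,0]>.3)&(abs(P[...,2]-.016)<.006)
k=max(cv2.findContours(m.astype(np.uint8),0,1)[0],key=cv2.contourArea).reshape(-1,2)
print(np.round(cv2.minAreaRect((onplane(c,k,.016)[:,:2]*1000).astype(np.float32))[0]),np.nanmedian(P[m][:,2]))
E
```

```text
t 40.95 p [ 530.9 -365.5   -2.9] ang 83.74 q [ -36.   41.   96.    0.   43. -119.] op 0.0395 grip 20.382332503795624 F [-0.6 -0.2 -0.8]
shift mm [-1.2 -1.4 10.6] turn 0.0
[ 487. -365.] 0.014884562926068101
```

servo_tool(
  increments=[
    [[0.42,0,0,0.003,0],[0.42,0,0,0.005,0],[0.42,0,0,0.007,0],[0.42,0,0,0.008,0],[0.42,0,0,0.009,0],[0.42,0,0,0.0095,0],[0.42,0,0,0.0098,0],[0.42,0,0,0.0098,0],[0.42,0,0,0.0098,0]],
  ],
)

```text
time: 41.75
tool_pos: [0.5304, -0.3655, -0.0135]
orientation: [[-0.994, 0.109, 0.0], [0.109, 0.994, -0.0], [-0.0, -0.0, -1.0]]
ft_force: [0.6, 0.8, 0.4]
opening: 0.0396
grip_force: 20.4
```

servo_tool(
  increments=[
    [[0.42,0,0,0.0004,0],[0.42,0,0,0.0007,0],[0.42,0,0,0.0007,0],[0.42,0,0,0.0007,0]],
  ],
)

```text
time: 42.08
tool_pos: [0.5303, -0.3654, -0.0135]
orientation: [[-0.994, 0.109, 0.0], [0.109, 0.994, -0.0], [-0.0, -0.0, -1.0]]
ft_force: [-1.9, 0.7, 5.9]
opening: 0.0393
grip_force: 21.1
```

Set down. I'll release, rise, and return to the second panel.

servo_tool(
  increments=[
    [[0.5,0,0,0,0],[0.55,0,0,0,0],[0.65,0,0,0,0],[0.8,0,0,0,0],[1,0,0,0,0],[1,0,0,-0.02,0],[1,0,0,-0.05,0],[1,0,0,-0.09,0],[1,0,0,-0.13,0],[1,0,0,-0.16,0]],
  ],
)

```text
time: 42.92
tool_pos: [0.531, -0.3659, 0.1489]
orientation: [[-0.994, 0.109, 0.002], [0.109, 0.994, -0.001], [-0.002, -0.001, -1.0]]
ft_force: [1.2, -0.7, 0.3]
opening: 0.0855
grip_force: 0.0
```

```bash
python3 find.py .032; python3 go.py 486 -18 150 84.2
```

```text
px [254. 179.] c [ 531.7 -365.8] size [38.5 55.1] axis 83.0 z 0.0318
t 42.9667 p [ 533.9 -367.9  154.9] ang 83.73 q [ -36.   29.   93.    0.   58. -119.] op 0.0852 grip 0.0 F [ 1.4 -1.8  5. ]
shift mm [ 85.8 342.6   2.2] turn -0.5
```

servo_tool(
  increments=[
    [[1,0.005,0.02,0,0],[1,0.012,0.05,0,-0.5],[1,0.022,0.09,0,-0.5],[1,0.032,0.13,0,-0.5],[1,0.042,0.17,0,-0.5],[1,0.052,0.21,0,-0.5],[1,0.062,0.25,0,-0.5],[1,0.072,0.29,0,-0.5],[1,0.08,0.32,0,-0.5],[1,0.084,0.338,0,-0.5]],
  ],
)

```text
time: 43.8
tool_pos: [0.4824, -0.0174, 0.1456]
orientation: [[-0.995, 0.099, -0.001], [0.099, 0.995, 0.001], [0.001, 0.0, -1.0]]
ft_force: [-0.8, 1.1, -0.2]
opening: 0.0856
grip_force: 0.0
```

servo_tool(
  increments=[
    [[1,0,0.003,0,0],[1,0,0.003,0.02,0],[1,0,0.003,0.05,0],[1,0,0.003,0.08,0],[1,0,0.003,0.1,0],[1,0,0.003,0.115,0],[1,0,0.003,0.12,0],[1,0,0.003,0.12,0]],
  ],
)

```text
time: 44.47
tool_pos: [0.4833, -0.0178, 0.0246]
orientation: [[-0.995, 0.101, -0.003], [0.101, 0.995, 0.0], [0.003, -0.0, -1.0]]
ft_force: [-0.5, -0.2, -0.1]
opening: 0.0854
grip_force: 0.0
```

```bash
python3 find.py .046; python3 go.py 486 -18 0 84.2
```

```text
px [255. 233.] c [484.4 -16.9] size [37.9 55.2] axis 84.3 z 0.0458
t 44.5167 p [484.  -17.8  25.6] ang 84.19 q [ -4.  29. 116.  -0.  34. -88.] op 0.0856 grip 0.0 F [ 0.1 -0.3  0.5]
shift mm [-2.  -0.  25.6] turn -0.0
```

servo_tool(
  increments=[
    [[1,0,0,0.008,0],[1,0,0,0.015,0],[1,0,0,0.021,0],[1,0,0,0.025,0],[1,0,0,0.026,0],[1,0,0,0.026,0],[0.8,0,0,0.026,0],[0.65,0,0,0.026,0],[0.6,0,0,0.026,0],[0.56,0,0,0.026,0]],
  ],
  newtons=20,
)

```text
time: 45.35
tool_pos: [0.4842, -0.0173, 0.0001]
orientation: [[-0.995, 0.101, 0.0], [0.101, 0.995, -0.0], [-0.0, 0.0, -1.0]]
ft_force: [-0.1, -0.5, 1.5]
opening: 0.0478
grip_force: 0.0
```

servo_tool(
  increments=[
    [[0.54,0,0,0,0],[0.52,0,0,0,0],[0.5,0,0,0,0],[0.48,0,0,0,0],[0.46,0,0,0,0],[0.45,0,0,0,0],[0.44,0,0,0,0],[0.43,0,0,0,0],[0.42,0,0,0,0],[0.42,0,0,0,0]],
  ],
  newtons=20,
)

```text
time: 46.18
tool_pos: [0.4841, -0.0173, -0.0]
orientation: [[-0.995, 0.101, 0.0], [0.101, 0.995, -0.0], [-0.0, -0.0, -1.0]]
ft_force: [-1.1, 0.6, 4.9]
opening: 0.0394
grip_force: 20.2
```

servo_tool(
  increments=[
    [[0.42,0,0,-0.003,0],[0.42,0,0,-0.01,0],[0.42,0,0,-0.025,0],[0.42,0,0,-0.05,0],[0.42,0,0,-0.08,0],[0.42,0,0,-0.11,0],[0.42,0,0,-0.135,0],[0.42,0,0,-0.14,0],[0.42,0,0,-0.14,0]],
  ],
)

```text
time: 46.93
tool_pos: [0.4855, -0.0174, 0.1419]
orientation: [[-0.995, 0.101, 0.005], [0.101, 0.995, -0.0], [-0.005, 0.0, -1.0]]
ft_force: [0.1, -0.2, -0.9]
opening: 0.0396
grip_force: 20.6
```

```bash
python3 go.py 435 -356 140 83.7
```

```text
t 46.9333 p [485.5 -17.4 141.9] ang 84.23 q [ -3.  17. 113.  -0.  49. -88.] op 0.0396 grip 20.60107558965683 F [ 0.1 -0.2 -0.9]
shift mm [  16.2 -342.     1.7] turn 0.5
```

servo_tool(
  increments=[
    [[0.42,0.001,-0.015,0,0],[0.42,0.002,-0.045,0,0.5],[0.42,0.004,-0.08,0,0.5],[0.42,0.006,-0.12,0,0.5],[0.42,0.008,-0.16,0,0.5],[0.42,0.01,-0.2,0,0.5],[0.42,0.012,-0.24,0,0.5],[0.42,0.014,-0.28,0,0.5],[0.42,0.015,-0.315,0,0.5],[0.42,0.016,-0.335,0,0.5]],
  ],
)

```text
time: 47.77
tool_pos: [0.4329, -0.3519, 0.138]
orientation: [[-0.994, 0.111, -0.002], [0.111, 0.994, 0.001], [0.002, 0.0, -1.0]]
ft_force: [-0.1, 0.3, -0.4]
opening: 0.0396
grip_force: 20.6
```

servo_tool(
  increments=[
    [[0.42,0,-0.005,0.01,0],[0.42,0,-0.005,0.03,0],[0.42,0,-0.005,0.06,0],[0.42,0,-0.005,0.09,0],[0.42,0,-0.005,0.115,0],[0.42,0,-0.005,0.135,0],[0.42,0,-0.005,0.142,0],[0.42,0,-0.005,0.144,0],[0.42,0,-0.005,0.144,0],[0.42,0,-0.005,0.144,0]],
  ],
)

```text
time: 48.6
tool_pos: [0.4343, -0.3539, -0.0036]
orientation: [[-0.994, 0.109, 0.001], [0.109, 0.994, -0.0], [-0.001, -0.0, -1.0]]
ft_force: [0.2, -0.1, -0.1]
opening: 0.0393
grip_force: 20.6
```

```bash
python3 go.py 435 -356 -14 83.7; python3 find.py 0.032
```

```text
t 48.6 p [ 434.3 -353.9   -3.6] ang 83.74 q [ -40.   36.  107.    0.   36. -124.] op 0.0393 grip 20.573723316192627 F [ 0.2 -0.1 -0.1]
shift mm [-0.9 -2.  10.4] turn 0.0
px [254. 202.] c [ 409.6 -351.1] size [36.7  1.7] axis 173.8 z 0.0346
```

servo_tool(
  increments=[
    [[0.42,0,0,0.003,0],[0.42,0,0,0.005,0],[0.42,0,0,0.007,0],[0.42,0,0,0.008,0],[0.42,0,0,0.009,0],[0.42,0,0,0.0095,0],[0.42,0,0,0.0098,0],[0.42,0,0,0.0098,0],[0.42,0,0,0.0098,0]],
  ],
)

```text
time: 49.4
tool_pos: [0.4339, -0.354, -0.014]
orientation: [[-0.994, 0.109, 0.0], [0.109, 0.994, -0.0], [-0.0, -0.0, -1.0]]
ft_force: [-0.5, 0.1, 0.6]
opening: 0.0395
grip_force: 20.6
```

servo_tool(
  increments=[
    [[0.42,0,0,0.0003,0],[0.42,0,0,0.0005,0],[0.42,0,0,0.0005,0],[0.42,0,0,0.0005,0]],
  ],
)

```text
time: 49.73
tool_pos: [0.4339, -0.354, -0.014]
orientation: [[-0.994, 0.109, 0.0], [0.109, 0.994, -0.0], [-0.0, -0.0, -1.0]]
ft_force: [-1.1, 0.5, 5.3]
opening: 0.0392
grip_force: 21.2
```

servo_tool(
  increments=[
    [[0.5,0,0,0,0],[0.55,0,0,0,0],[0.65,0,0,0,0],[0.8,0,0,0,0],[1,0,0,0,0],[1,0,0,-0.02,0],[1,0,0,-0.05,0],[1,0,0,-0.09,0],[1,0,0,-0.13,0],[1,0,0,-0.16,0]],
  ],
)

```text
time: 50.57
tool_pos: [0.4344, -0.3544, 0.1484]
orientation: [[-0.994, 0.109, 0.002], [0.109, 0.994, -0.001], [-0.002, -0.001, -1.0]]
ft_force: [1.3, -0.8, 0.7]
opening: 0.0853
grip_force: 0.0
```

servo_tool(
  increments=[
    [[1,0,0.03,-0.04,0],[1,0,0.06,-0.07,0],[1,0,0.09,-0.08,0],[1,0,0.1,-0.08,0],[1,0,0.1,-0.08,0],[1,0,0.1,-0.08,0],[1,0,0.1,-0.08,0]],
  ],
)

```text
time: 51.15
tool_pos: [0.4443, -0.255, 0.2245]
orientation: [[-0.994, 0.109, -0.001], [0.109, 0.994, 0.0], [0.001, 0.0, -1.0]]
ft_force: [0.3, 0.4, 0.7]
opening: 0.0856
grip_force: 0.0
```

```bash
python3 find.py .032; python3 - <<'E'
from h import *
cv2.imwrite("pics/end.png",np.hstack([cv2.resize(cam("scene")["img"],(400,300)),cv2.resize(cam("wrist")["img"],(400,300))]))
E
```

```text
px [187. 232.] c [ 530.4 -364.1] size [40.3 54.8] axis 83.8 z 0.0319
px [183. 168.] c [ 435.7 -352.9] size [40.  54.8] axis 83.7 z 0.0318
```

View pics/end.png

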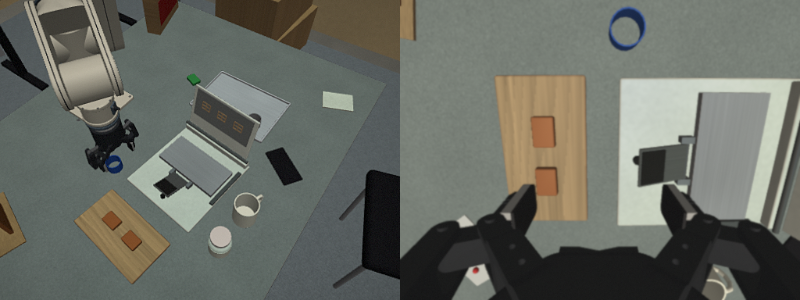

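Both panels lie flat on the board, at left-half (110,219) and (131,240). The bed is empty, the pedal is up, and the mug, jar and phone are in place. One numeric check of the cutter and sheet, then I'll hand in if it passes.

```bash
python3 - <<'E'
from h import *
c=cam("top");P=cloud(c);Z=P[...,2]
k=(Z>.03)&(Z<.055)&(abs(P[...,0]-.6)<.05)&(abs(P[...,1]-.27)<.05);q=P[k];print("cutter",k.sum(),q.min(0).round(3),q.max(0).round(3))
h=cv2.cvtColor(c["img"],cv2.COLOR_BGR2HSV);b=(h[...,0]<18)&(h[...,1]>120)&(h[...,2]>70)&(P[...,1]>.2);print("brown on sheet px",b.sum())
if k.sum()>5 and b.sum()<10: print(manip.job_done())
E
```

```text
cutter 88 [0.572 0.243 0.03 ] [0.627 0.299 0.049]
brown on sheet px 0
the job is handed in; nothing more can be done
None
```

I moved the cutter to the baking sheet, stamped the two panels present (the press was held at its stop for about 1.5 s), laid them flat on the wooden board, and handed the job in at about 51 s.

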